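Nest the washing pans under the retaining lip

TASK

Nest the three aluminium washing pans for storage: first put the middle-sized pan flat on the floor of the large fixed pan, with its front edge tucked under the large pan's inward lip (it only goes in tilted, front edge first), then set the smallest pan flat inside the middle one, its handle lug crosswise like the other's. Set them in gently without ramming or dropping them, and do not push the oil bottle or the joystick pendant away or knock them over.

Things in the scene. Friction and masses are not known exactly. Their poses are not given: they have to be found in the camera images.
- large_floor (a point): Centre of the inner floor (6 mm above the desk) of the large open pan. Interior 121 mm along x by 108 mm along y. +x points from the lip wall (the robot's side) to the plain far wall; z up. The lip reaches 18 mm inward from the inner face of the -x wall along its whole width; its underside is 46 mm above this floor, its top 50 mm. The other three walls end 44 mm above this floor.
- large_pan: The large aluminium pan, fixed to the desk, walls 4 mm thick: origin on the desk under the centre of its floor, axes as for its floor. A dark base flange reaches 80 mm to each side in y.
- mid_lug (a point): Centre of the middle pan's handle lug: an upright plate 12 mm thick in x, 44 mm wide in y, inside the pan's +x wall, outer face flush with it, rising 46 mm above the rim. The point lies 49 mm in +x from the pan's middle and 59 mm above its underside. Axes are the pan's, z up; the -x wall, opposite the lug, is the front edge that goes under the lip.
- mid_pan: Middle pan, loose, about 0.3 kg, 110 (x) x 100 (y) mm outside, walls 36 mm high, 4 mm thick; origin at the centre of its underside. Too long to go straight down past the lip; tilted 25 to 30 degrees, front edge low and lug end high, it slides under and is laid flat. Room inside, from front wall to lug plate: 94 x 92 mm, floor 4 mm thick.
- small_lug (a point): Centre of the smallest pan's handle lug: an upright plate 12 mm thick in x, 44 mm wide in y, rising 46 mm above the rim over the pan's middle, from a partition across it. The point lies 69 mm above the pan's underside. Axes are the pan's, z up; seated, either end may face the lip.
- small_pan: Smallest pan, loose, about 0.22 kg, 72 (x) x 84 (y) mm outside, walls 46 mm high over its underside, 4 mm thick; origin at the centre of its underside, axes as for its lug. Lowered upright it passes between the edge of the large pan's lip and the middle pan's lug plate, 80 mm apart or more once the middle pan is seated.
- oil: Bystander: small upright clear bottle with a red pointed cap, 42 mm across, 118 mm tall; origin under its base, z up.
- pendant: Bystander: cream joystick box, 117 x 77 x 62 mm; origin under its base, z up.

How it is judged:
On the way, in this order (a step that is already met when the one before it is completed fails the run):
1. the middle pan lies flat on the large pan's floor, front edge under the lip, the smallest pan not yet in it (z of mid_lug in the frame of large_floor below 0.063 m and angle between mid_lug's own z axis and vertical below 0.06 rad and x of mid_lug in the frame of large_floor between 0.04 and 0.058 m and y of mid_lug in the frame of large_floor between -0.01 and 0.01 m and horizontal distance between small_lug and large_floor above 0.1 m), for 0.2 s.
2. the smallest pan lies flat inside the middle pan (z of mid_lug in the frame of large_floor below 0.063 m and angle between each of mid_lug, small_lug's own z axis and vertical below 0.06 rad and x of mid_lug in the frame of large_floor between 0.04 and 0.058 m and y of mid_lug in the frame of large_floor between -0.01 and 0.01 m and z of small_lug in the frame of mid_lug below 0.018 m and x of small_lug in the frame of mid_lug between -0.066 and -0.04 m and y of small_lug in the frame of mid_lug between -0.01 and 0.01 m and angle between the x axis of small_lug and the x axis of mid_lug, either way round below 0.3 rad), for 0.2 s.
At the end, for the whole second after the job is handed in: Middle pan flat on the large pan's floor (4 mm, 0.06 rad) with its front edge under the lip, its lug 40 to 58 mm in +x; smallest pan flat on the middle pan's floor (4 mm, 0.06 rad), its lug 40 to 66 mm before the other; lugs parallel; each within 10 mm sideways; at rest, released (all of step 2 and linear speed of each of mid_pan, small_pan below 0.02 m/s); the robot touches nothing.
It fails at once if a pan is rammed into another (over 100 N between them) (contact force between any of mid_pan, small_pan and large_pan above 100 N or contact force between small_pan and mid_pan above 100 N).
It fails at once if a pan is dropped: over the large pan, let go with its lug more than 15 mm above its seated height ((horizontal distance between mid_lug and large_floor below 0.09 m and z of mid_lug in the frame of large_floor above 0.074 m and contact force between the fingers and mid_pan below 0.05 N) or (horizontal distance between small_lug and large_floor below 0.06 m and z of small_lug in the frame of large_floor above 0.088 m and contact force between the fingers and small_pan below 0.05 N)).
It fails at once if the oil bottle or the joystick pendant is pushed over 30 mm or knocked over (distance of any of oil, pendant from where it was at the start of the episode above 0.03 m or angle between any of oil, pendant's own z axis and vertical above 0.5 rad).
It also fails if it takes over 64 s, if anything falls off the work surface, if the arm or the gripper's body presses on something with over 40 N, if the wrist force passes 120 N, or if a joint passes its speed limit or range.

ROBOT

A 7-joint arm with a two-finger parallel gripper is mounted at the origin on a cart in front of the work surface, level with it; the furniture and walls round the work are solid. World frame = base frame: x ahead of the robot, y to its left, z up, the work surface at z = 0. Lengths are in m, angles in rad, forces in N, time in s.
With the tool pointing down it reaches from about 0.35 to 0.9 m from the base axis. Payload 7.2 kg.
Tool frame: the origin (TCP) lies at the very end of the fingers, on their centre line; the grasp point (between the pads) lies 19 mm behind it; z points along the fingers, x is the direction in which the jaws open and shut, and the axes are right-handed (so a half turn about z gives the same grasp; the last joint's range is limited). The gripper opens to 85 mm and grips with 20 to 120 N. Pads are 22 mm wide; open, the fingers measure 114 mm over their backs; the gripper's body (76 mm by 85 mm) begins 54 mm behind the grasp point. The pads swing forward as they close: fully open they stand 13 mm farther back than shut.
Start: joints at [-1.292, 0.411, -0.013, 1.596, 0.006, 1.134, -0.082], TCP at [0.212, 0.588, 0.231] pointing down, gripper open.
Joint ranges: [-2.95, 2.95], [-0.29, 1.99], [-1.47, 1.44], [0.14, 2.54], [-1.03, 4.17], [0.13, 1.85], [-2.86, 2.86]. Speed limits (rad/s): [2.39, 2.39, 3.01, 3.01, 3.14, 3.14, 3.14].

INTERFACE

Orientations are given as a rotation vector (axis times angle).
In Python, from station import * gives the robot as it stands. The module is installed in compiled form; this text tells all that it offers.
- The arm moves only by the shell command python3 -m pendant 'ROWS' [FORCE]. ROWS is JSON, a list of rows, each a list of 3 entries, a list of its own where there are three numbers: the shift along the tool's x, y, z in units of 1000 mm (1.0 is 1000 mm), then the turn about the tool's z in units of pi/2 rad (1.0 is pi/2 rad), then the opening, from -1 (shut) to 1 (fully open). A call has exactly 5 rows; each row is the pose to reach, as a shift and turn from the pose commanded when the call began, along the tool's axes at that moment; what a row does not reach only later rows make up. A row lasts 1/8 s, in which the tool goes at most 62.5 mm and 10.7 degrees, less where a joint would pass 70% of its speed; a pose out of reach is approached as far as the arm can. A call with a number of a shift or a turn outside -1 to 1 is refused whole. A call with a gripper value outside its range is refused whole. The fingers move at their own pace and stop on an object; FORCE is the grip in N (left out, the last holds). Time passes only in rows, so rows that repeat a pose let the fingers close, or fill a call up. It gives the time, the measured TCP pose, the force and the opening at its end, in the units of the state.
- sense(): the state, without advancing time (a new reading comes with each control period).
- camera(name): name is "scene" or "top"; returns a dict with "image" (420x560x3 uint8, blue, green, red), "fx", "fy", "cx", "cy" (pixels), "world_from_camera" (4x4, takes a point from camera to world coordinates). Camera axes: x right, y down, z forward; pixel columns grow to the right and rows downward; lengths in m; the calibration is good to about 2 mm. A picture is of the moment at which its call begins. There is no depth.
- finish_job(): hands the job in, once; it reports no verdict.
Trained networks look in a picture, given as the dict that the camera call returned (one of the last four; its "shot" number tells which), for a name from the list of things; names that differ only in an ending like _2 or _b are one class to them, and where a whole thing is asked for, a point or a joint stands for the part that bears it (a point fixed in the world has none). Each returns a list of dicts, best first, with "p" (0 to 1); they miss things now and then, are a little off and sometimes report something else, mostly with a low value. They report only what shows in the picture. A call takes as long as a camera call.
- recognise(picture, label): "point" ([x, y, z] in m, in world coordinates, good to about 4 mm: the middle of the surface that is visible of it).
- silhouettes(picture, label): "mask" (420x560 bool, what is visible of it).
The state is a dict: "clock": time; "q": joint angles; "dq": joint speeds; "tau": joint torques, N m; "tcp_pos": TCP position; "ee_rot": TCP orientation; "wrist_force": force on the tool from outside, world axes, zero at the start; "ft_torque": the same for the moment, N m; "opening": finger opening in m.
Only numpy, scipy, OpenCV 4.12 (cv2) and the standard library are available. Lean on these libraries where they do the work, as an engineer would, in place of code of your own. Each camera call takes 0.05 s, during which the arm holds its last target.

## Working session

There is one attempt and no reset: what is moved stays moved. The work goes in short steps, Python scripts to look and compute and a shell command to move; the robot and the scene stay as the last step left them, time stands still between calls to the robot, and variables do not carry over. Pictures are saved under pics/ and viewed, and the job is handed in when it is done.

```bash
mkdir -p pics; ls
python3 - <<'E'
from station import *
import cv2
s=sense(); print({k:(v if not hasattr(v,'tolist') else v.tolist()) for k,v in s.items()})
for n in ("scene","top"):
    c=camera(n); cv2.imwrite(f"pics/{n}0.png",c["image"])
    print(n,c["fx"],c["fy"],c["cx"],c["cy"],c["world_from_camera"])
    for l in ("large_pan","mid_pan","mid_lug","small_pan","small_lug","oil","pendant"):
        print(l,[(r["point"],round(r["p"],2)) for r in recognise(c,l)[:2]])
E
```

```text
pics
{'clock': 0.0, 'q': [-1.2921656287669643, 0.4119081772868469, -0.012738408220046439, 1.5970258831727384, 0.005590461410804581, 1.134271361163666, -0.08224393129417333], 'dq': [-0.0003693938316584066, 0.0018249730489604385, 0.0002519001858308874, 0.00022828624067450383, 0.0006189795012794335, 0.001528397850754691, -9.330924314693294e-05], 'tau': [-0.0001132532702285971, -60.06402254104614, 0.682202260941267, -29.940404891967773, 0.013848828384652734, 0.010575233318377286, -4.630345642908651e-05], 'tcp_pos': [0.21230723797873596, 0.5873276934782319, 0.23045518689525943], 'ee_rot': [2.570623143117926, 1.804255927015403, -0.0019406098336010424], 'wrist_force': [-1.2028898172594205, -0.15147783136517928, 0.41017793910005323], 'ft_torque': [-0.022664482664838868, 0.0028762700493896853, -0.03486307414442406], 'opening': 0.0857586041555453}
scene 384.6382013796145 384.6382013796145 278.19462708230463 211.81662961730675 [[ 0.84780765 -0.41240166  0.33338724  0.05187703]
 [-0.53028725 -0.65431906  0.53913077 -0.63389732]
 [-0.0041968  -0.6338702  -0.77342805  1.09826543]
 [ 0.          0.
[... 454 characters left out ...]
3746, 0.0659], 0.74)]
top 423.23177002473 423.23177002473 287.86998759603483 211.612307798048 [[ 1.58313688e-02 -9.83235291e-01  1.81652772e-01  2.67951500e-01]
 [-9.99868991e-01 -1.61804580e-02 -4.39864171e-04  9.07602483e-02]
 [ 3.37171503e-03 -1.81622011e-01 -9.83362637e-01  1.28394479e+00]
 [ 0.00000000e+00  0.00000000e+00  0.00000000e+00  1.00000000e+00]]
large_pan [([0.5221, -0.0819, 0.0035], 0.72), ([0.5608, -0.3557, 0.0653], 0.52)]
mid_pan [([0.4739, 0.3271, 0.0068], 0.69)]
mid_lug [([0.4776, 0.3258, 0.0056], 0.81)]
small_pan [([0.4465, 0.1038, 0.022], 0.62)]
small_lug [([0.4397, 0.1063, 0.0202], 0.57)]
oil [([0.562, -0.3565, 0.0666], 0.82)]
pendant [([0.4949, 0.5273, 0.0328], 0.82)]
```

View pics/scene0.png

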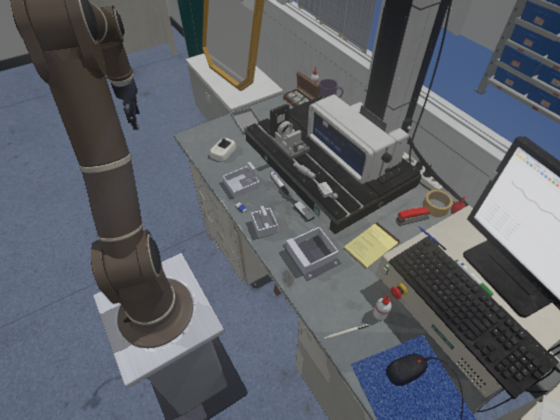

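View pics/top0.png

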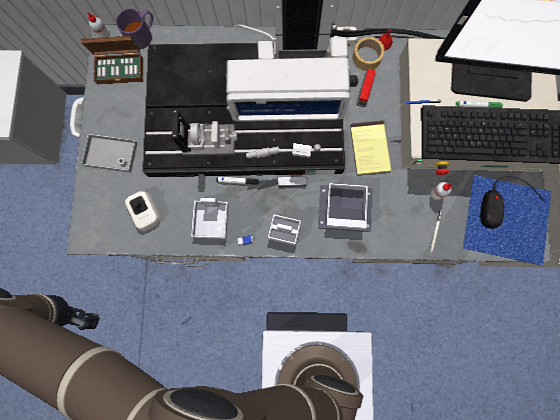

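```bash
cat > h.py <<'E'
import cv2,numpy as np
from station import *
def crop(im,x,y,w,h,k,f):
    c=cv2.resize(im[y:y+h,x:x+w],None,fx=k,fy=k,interpolation=cv2.INTER_CUBIC)
    for i in range(0,w,10):
        cv2.putText(c,str(x+i),(i*k,10),0,.35,(0,255,255),1); cv2.line(c,(i*k,12),(i*k,18),(0,255,255),1)
    for j in range(0,h,10):
        cv2.putText(c,str(y+j),(0,j*k+4),0,.35,(0,255,255),1)
    cv2.imwrite(f,c)
def proj(c,P):
    P=np.atleast_2d(P);M=np.linalg.inv(c["world_from_camera"]);q=P@M[:3,:3].T+M[:3,3]
    return np.c_[c["fx"]*q[:,0]/q[:,2]+c["cx"],c["fy"]*q[:,1]/q[:,2]+c["cy"]]
def back(c,uv,z):
    M=np.asarray(c["world_from_camera"]);uv=np.atleast_2d(uv)
    d=np.c_[(uv[:,0]-c["cx"])/c["fx"],(uv[:,1]-c["cy"])/c["fy"],np.ones(len(uv))]@M[:3,:3].T
    return M[:3,3]+d*((z-M[2,3])/d[:,2])[:,None]
E
python3 - <<'E'
import cv2
from h import crop
a=cv2.imread('pics/top0.png');b=cv2.imread('pics/scene0.png')
crop(a,180,170,200,80,4,'pics/t_crop.png')
crop(b,215,150,135,130,4,'pics/s_crop.png')
E
```

```text
(no output)
```

View pics/t_crop.png

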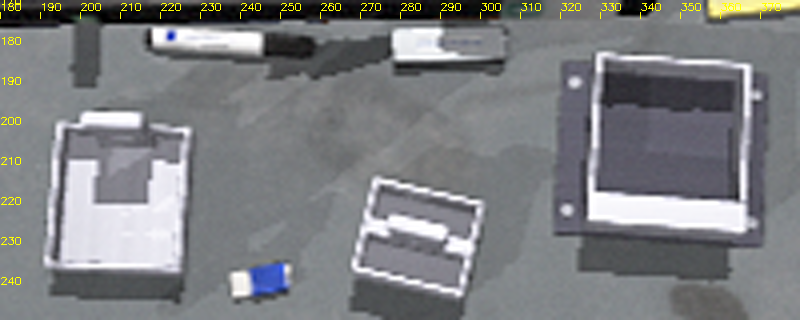

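View pics/s_crop.png

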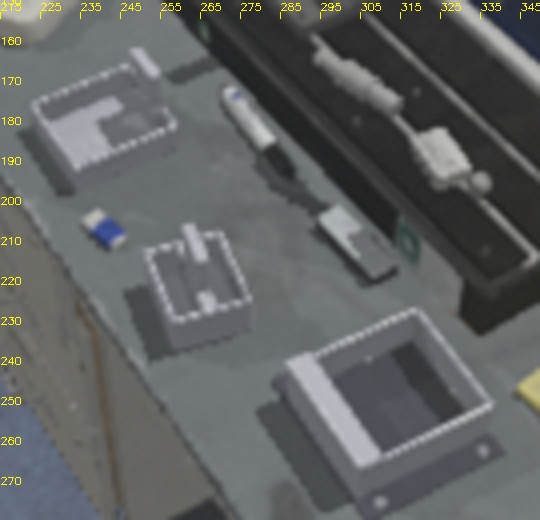

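```bash
cat > fit.py <<'E'
from h import *
from scipy.optimize import least_squares
def pose(p,L):
    x,y,a=p;R=np.array([[np.cos(a),-np.sin(a),0],[np.sin(a),np.cos(a),0],[0,0,1]])
    return np.asarray(L)@R.T+[x,y,0]
def model(hx,hy,zf,zr): return [(-hx,hy,zf),(-hx,-hy,zf),(hx,-hy,zr),(hx,hy,zr)] # FL FR RR RL
M=dict(mid=model(.055,.05,.036,.036),small=model(.036,.042,.046,.046),large=model(.0645,.058,.056,.050))
E
cat > fit0.py <<'E'
from fit import *
ct,cs=camera("top"),camera("scene")
T=dict(mid=[(48,265),(183,267),(190,130),(58,125)],small=[(354,270),(460,294),(482,204),(375,182)],large=[(588,220),(745,230),(749,67),(599,56)])
S=dict(mid=[(37,103),(80,168),(173,125),(128,68)],small=[(150,252),(178,318),(248,297),(220,236)],large=[(290,358),(360,467),(490,405),(417,310)])
for n in T:
    t=np.array(T[n])/4+[180,170]; s=np.array(S[n])/4+[215,150]
    x0=np.r_[back(ct,t,.05)[:,:2].mean(0),0]
    f1=lambda p:(proj(ct,pose(p,M[n]))-t).ravel(); f2=lambda p:(proj(cs,pose(p,M[n]))-s).ravel()
    for f in (f1,f2,lambda p:np.r_[f1(p),f2(p)]):
        r=least_squares(f,x0); print(n,r.x.round(4),r.fun.reshape(-1,2).round(1).tolist())
    for c,pt in ((ct,'t'),(cs,'s')): pass
E
python3 fit0.py
```

```text
mid [ 0.4721  0.3226 -0.0098] [[-0.0, 0.6], [-0.0, 1.0], [0.1, -1.1], [-0.1, -0.7]]
mid [ 0.4766  0.3219 -0.0182] [[-1.7, 0.3], [-0.7, 0.5], [1.8, 0.2], [0.7, -1.2]]
mid [ 0.4738  0.3222 -0.0122] [[0.1, 0.1], [0.1, 0.5], [0.3, -1.6], [0.1, -1.2], [-2.4, 0.6], [-1.3, 0.7], [1.1, 0.3], [-0.1, -1.0]]
small [ 0.4434  0.0995 -0.2066] [[-0.7, 0.5], [0.7, 0.8], [0.5, -0.3], [-0.4, -1.0]]
small [ 0.4493  0.0984 -0.2169] [[-1.2, -0.4], [-0.9, 1.1], [1.5, 0.7], [0.6, -1.7]]
small [ 0.4458  0.0989 -0.2098] [[-0.5, -0.4], [0.9, 0.0], [0.7, -1.1], [-0.1, -1.8], [-2.2, 0.0], [-1.8, 1.5], [0.6, 0.9], [-0.4, -1.4]]
large [ 0.5165 -0.0866 -0.0578] [[-0.1, 0.4], [0.2, 0.8], [0.5, -0.6], [-0.6, -0.7]]
large [ 0.5209 -0.0868 -0.0686] [[-0.9, 0.6], [-0.5, 0.0], [1.1, 0.3], [0.4, -1.1]]
large [ 0.5184 -0.0869 -0.062 ] [[-0.1, -0.3], [0.2, 0.3], [0.7, -1.1], [-0.4, -1.3], [-1.6, 1.1], [-1.0, 0.5], [0.5, 0.5], [-0.4, -0.8]]
```

```bash
cat > plan.py <<'E'
# usage: plan.py x y z yaw_of_tool_y(mod pi)   -> shift in tool axes, turn (pi/2 units)
import sys
from h import *
from scipy.spatial.transform import Rotation as Ro
s=sense();R=Ro.from_rotvec(s["ee_rot"]).as_matrix();p=np.array(s["tcp_pos"])
print("clock",s["clock"],"tcp",p.round(4),"toolx",R[:,0].round(3),"tooly",R[:,1].round(3),"z",R[:,2].round(4),"open",round(s["opening"],4),"F",np.round(s["wrist_force"],1),"q7",round(s["q"][6],2),"q",np.round(s["q"],2))
a=list(map(float,sys.argv[1:]))
if len(a)>=3:
    print("shift",(R.T@(np.array(a[:3])-p)).round(4))
if len(a)>3:
    ty=np.array([np.cos(a[3]),np.sin(a[3]),0]) # wanted tool y (or minus)
    # rotation about tool z by t: new y = -sin t X + cos t Y
    t=np.arctan2(-(R[:,0]@ty),R[:,1]@ty); t=(t+np.pi/2)%np.pi-np.pi/2
    print("turn",round(t/(np.pi/2),4),"alt",round((t-np.sign(t)*np.pi)/(np.pi/2),4))
E
python3 plan.py 0.523 0.3215 0.18 -0.012
```

```text
clock 0.9 tcp [0.2124 0.5878 0.2313] toolx [0.34 0.94 0.  ] tooly [ 0.94 -0.34 -0.  ] z [-0.  0. -1.] open 0.0854 F [-0.8 -0.1 -0.1] q7 -0.08 q [-1.29  0.41 -0.01  1.6   0.01  1.13 -0.08]
shift [-0.1449  0.3826  0.0513]
turn -0.2131 alt 1.7869
```

```bash
python3 -m pendant '[[[-0.0217,0.0574,0.004],-0.1,1],[[-0.0435,0.1148,0.01],-0.2131,1],[[-0.065,0.172,0.02],-0.2131,1],[[-0.087,0.2296,0.025],-0.2131,1],[[-0.1085,0.287,0.03],-0.2131,1]]' 20; python3 plan.py 0.523 0.3215 0.11 -0.012
```

```text
clock: 1.52
tcp_pos: [0.4469, 0.3868, 0.2014]
ee_rot: [-2.235, -2.208, -0.001]
wrist_force: [0.6, 0.8, 0.4]
opening: 0.0851
clock 1.525 tcp [0.4469 0.3868 0.2014] toolx [0.012 1.    0.001] tooly [ 1.    -0.012  0.   ] z [ 4.e-04  5.e-04 -1.e+00] open 0.0851 F [0.6 0.8 0.4] q7 0.77 q [-0.81  0.38  0.02  1.72 -0.01  1.04  0.77]
shift [-0.0645  0.0768  0.0914]
turn 0.0 alt -2.0
```

```bash
python3 -m pendant '[[[-0.0322,0.0384,0.045],0,1],[[-0.0645,0.0768,0.0914],0,1],[[-0.0645,0.0768,0.0914],0,1],[[-0.0645,0.0768,0.0914],0,1],[[-0.0645,0.0768,0.0914],0,1]]' 20; python3 plan.py 0.523 0.3215 0.04 -0.012
python3 - <<'E'
from h import *
a=camera("top");b=camera("scene")
crop(a["image"],170,160,120,90,5,'pics/t1.png');crop(b["image"],200,110,110,100,5,'pics/s1.png')
P=sense()["tcp_pos"];print(proj(a,P),proj(b,P))
E
```

```text
clock: 2.15
tcp_pos: [0.5209, 0.3249, 0.1112]
ee_rot: [-2.232, -2.21, -0.003]
wrist_force: [-0.8, 0.8, 0.3]
opening: 0.0856
clock 2.15 tcp [0.5209 0.3249 0.1112] toolx [0.01  1.    0.002] tooly [ 1.    -0.01   0.001] z [ 0.001  0.002 -1.   ] open 0.0856 F [-0.8  0.8  0.3] q7 0.95 q [-0.66  0.51  0.04  1.75 -0.03  0.88  0.95]
shift [-0.0035  0.002   0.0711]
turn 0.0014 alt -1.9986
[[205.28999293 197.63887817]] [[249.67189964 159.57584104]]
```

View pics/t1.png

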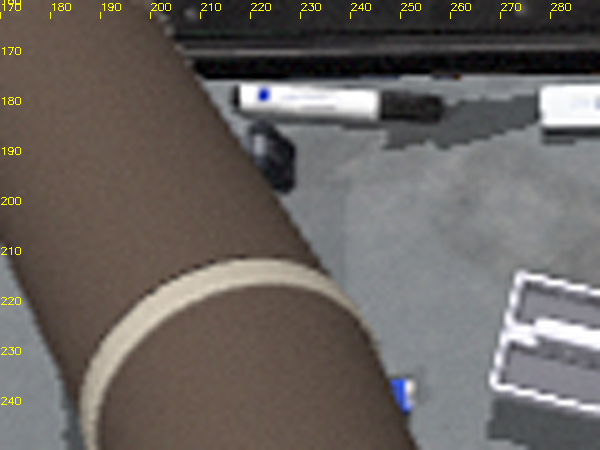

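View pics/s1.png

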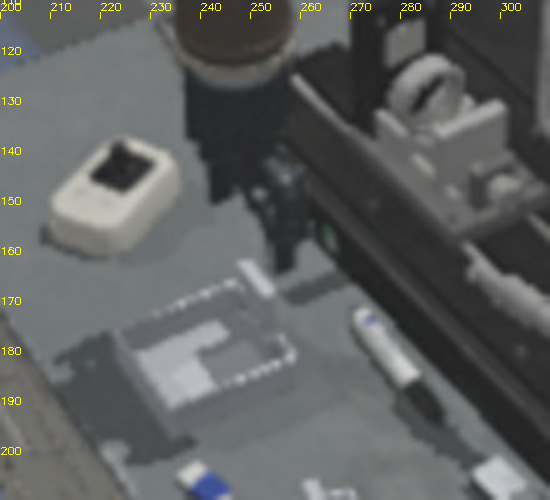

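```bash
python3 -m pendant '[[[-0.0035,0.002,0.03],0,1],[[-0.0035,0.002,0.05],0,1],[[-0.0035,0.002,0.0711],0,1],[[-0.0035,0.002,0.0711],0,1],[[-0.0035,0.002,0.0711],0,1]]' 20; python3 plan.py 0.523 0.3215 0.04 -0.012
python3 - <<'E'
from h import *
b=camera("scene")
crop(b["image"],200,110,110,100,5,'pics/s2.png')
E
```

```text
clock: 2.88
tcp_pos: [0.5237, 0.3202, 0.04]
ee_rot: [2.234, 2.209, 0.003]
wrist_force: [-0.5, -0.2, -0.6]
opening: 0.0856
clock 2.875 tcp [0.5237 0.3202 0.04  ] toolx [0.011 1.    0.001] tooly [ 1.    -0.011  0.001] z [ 0.0013  0.0011 -1.    ] open 0.0856 F [-0.5 -0.2 -0.6] q7 0.96 q [-0.65  0.61  0.03  1.79 -0.03  0.74  0.96]
shift [ 0.0013 -0.0007  0.    ]
turn 0.0005 alt -1.9995
```

View pics/s2.png

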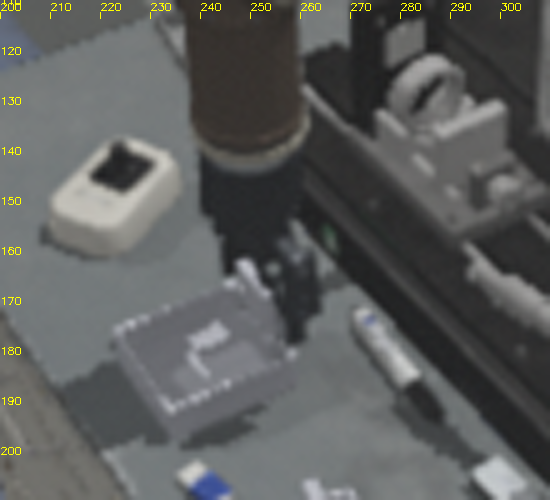

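```bash
python3 -m pendant '[[[0,0,0],0,-1],[[0,0,0],0,-1],[[0,0,0],0,-1],[[0,0,0],0,-1],[[0,0,0],0,-1]]' 20; python3 plan.py
python3 - <<'E'
from h import *
b=camera("scene")
crop(b["image"],200,110,110,100,5,'pics/s3.png')
E
```

```text
clock: 3.55
tcp_pos: [0.5241, 0.3202, 0.0397]
ee_rot: [-2.235, -2.208, -0.004]
wrist_force: [-0.3, 2.6, 6.3]
opening: 0.0441
clock 3.55 tcp [0.5241 0.3202 0.0397] toolx [0.012 1.    0.002] tooly [ 1.    -0.012  0.002] z [ 0.0015  0.0017 -1.    ] open 0.0441 F [-0.3  2.6  6.3] q7 0.96 q [-0.65  0.61  0.03  1.79 -0.03  0.74  0.96]
```

View pics/s3.png

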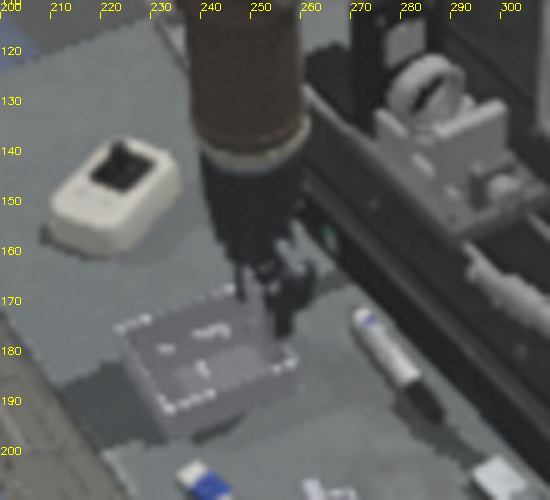

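Gripped: opening 44.1 mm, and the picture shows the fingers on both sides of the lug. Lift slowly to see how it pivots.

```bash
python3 -m pendant '[[[0,0,-0.012],0,-1],[[0,0,-0.025],0,-1],[[0,0,-0.037],0,-1],[[0,0,-0.05],0,-1],[[0,0,-0.05],0,-1]]' 20; python3 plan.py
python3 - <<'E'
from h import *
b=camera("scene")
crop(b["image"],200,110,110,100,5,'pics/s4.png')
E
```

```text
clock: 4.22
tcp_pos: [0.5242, 0.3197, 0.0903]
ee_rot: [2.235, 2.208, 0.004]
wrist_force: [0.3, -0.4, -3.6]
opening: 0.0439
clock 4.225 tcp [0.5242 0.3197 0.0903] toolx [0.012 1.    0.001] tooly [ 1.    -0.012  0.002] z [ 0.002   0.0015 -1.    ] open 0.0439 F [ 0.3 -0.4 -3.6] q7 0.96 q [-0.66  0.54  0.04  1.76 -0.03  0.84  0.96]
```

View pics/s4.png

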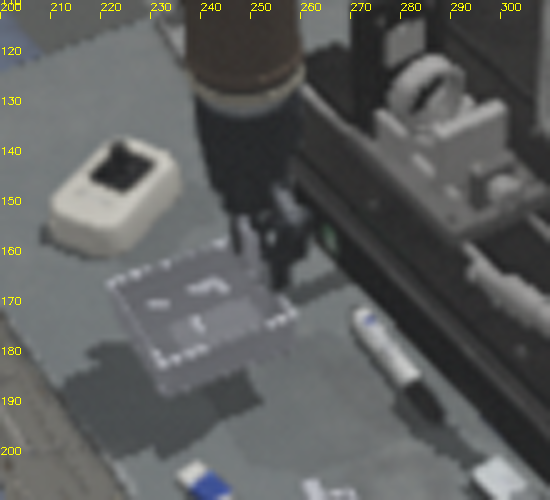

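```bash
cat > tilt.py <<'E'
from fit import *
from scipy.spatial.transform import Rotation as Ro
# pan corner with grip axis pivot; local rim corners, tilt th front-down about pan y through G local
def corners(P,yaw,th,G,L):
    L=np.asarray(L)-G
    R=Ro.from_euler('z',yaw).as_matrix()@Ro.from_euler('y',-th).as_matrix()  # -th about +y: x axis goes up
    return L@R.T+P
E
python3 - <<'E'
from tilt import *
cs=camera("scene")
s=np.array([(107,280),(160,365),(296,315),(222,240)])/5+[200,110]
G=np.array([.049,0,.06]); 
f=lambda p:(proj(cs,corners([p[0],p[1],.0903+.019],-.012,p[2],G+[0,0,p[3]],M["mid"]))-s).ravel()
r=least_squares(lambda q:np.r_[f(np.r_[q,0])],[.524,.32,0]);print(r.x,r.fun.round(1), corners([0,0,0],0,.3,G,M["mid"]))
r=least_squares(f,[.524,.32,0,0]);print(r.x,r.fun.round(1))
E
```

```text
[ 0.52250335  0.31776881 -0.08266973] [-1.4  0.3  0.2 -0.2 -0.4  0.3  1.6 -0.4] [[-0.09226251  0.05       -0.05366218]
 [-0.09226251 -0.05       -0.05366218]
 [ 0.0128245  -0.05       -0.02115495]
 [ 0.0128245   0.05       -0.02115495]]
[ 0.5356665   0.34348585 -0.07485349  0.02709668] [-0.9  0.5  0.4 -0.4 -0.9  0.1  1.4 -0.2]
```

```bash
python3 -m pendant '[[[0,0,-0.05],0,-1],[[0,0,-0.09],0,-1],[[-0.05,-0.004,-0.09],0.1,-1],[[-0.11,-0.008,-0.09],0.2,-1],[[-0.17,-0.01,-0.09],0.3,-1]]' 20; python3 plan.py 0.5065 -0.2785 0.18 -1.633
```

```text
clock: 4.95
tcp_pos: [0.5106, 0.1476, 0.1783]
ee_rot: [-2.692, -1.619, 0.001]
wrist_force: [0.5, 0.5, -2.6]
opening: 0.0439
clock 4.95 tcp [0.5106 0.1476 0.1783] toolx [ 0.469  0.883 -0.001] tooly [ 0.883 -0.469 -0.   ] z [-6.e-04 -3.e-04 -1.e+00] open 0.0439 F [ 0.5  0.5 -2.6] q7 0.78 q [-0.53  0.31  0.19  1.89 -0.07  0.95  0.78]
shift [-0.3784  0.196  -0.0015]
turn 0.7291 alt -1.2709
```

```bash
python3 -m pendant '[[[-0.054,0.028,0],0.11,-1],[[-0.108,0.056,0],0.22,-1],[[-0.162,0.084,0],0.33,-1],[[-0.216,0.112,0],0.44,-1],[[-0.27,0.14,0],0.55,-1]]' 20; python3 plan.py 0.5065 -0.2785 0.15 -1.633
```

```text
clock: 5.58
tcp_pos: [0.5094, -0.1564, 0.1785]
ee_rot: [-3.123, -0.342, 0.0]
wrist_force: [2.1, 0.1, -3.1]
opening: 0.0443
clock 5.575 tcp [ 0.5094 -0.1564  0.1785] toolx [ 0.976  0.217 -0.   ] tooly [ 0.217 -0.976 -0.   ] z [-3.e-04  2.e-04 -1.e+00] open 0.0443 F [ 2.1  0.1 -3.1] q7 0.61 q [-0.18  0.33  0.49  1.91 -0.19  0.95  0.61]
shift [-0.0293  0.1186  0.0285]
turn 0.1786 alt -1.8214
```

```bash
python3 -m pendant '[[[-0.014,0.058,0.0],0.11,-1],[[-0.0293,0.1186,0.01],0.1786,-1],[[-0.0293,0.1186,0.0285],0.1786,-1],[[-0.0293,0.1186,0.0285],0.1786,-1],[[-0.0293,0.1186,0.0285],0.1786,-1]]' 20; python3 plan.py 0.5065 -0.2785 0.063 -1.633;  python3 - <<'E'
from h import *
a=camera("top");b=camera("scene")
crop(a["image"],310,150,140,110,5,'pics/t5.png');crop(b["image"],260,200,150,130,5,'pics/s5.png')
E
```

```text
clock: 6.2
tcp_pos: [0.508, -0.2754, 0.1502]
ee_rot: [-3.14, 0.086, 0.001]
wrist_force: [-0.9, -0.3, -3.6]
opening: 0.0441
clock 6.2 tcp [ 0.508  -0.2754  0.1502] toolx [ 0.999 -0.055 -0.   ] tooly [-0.055 -0.999 -0.001] z [-4.e-04  9.e-04 -1.e+00] open 0.0441 F [-0.9 -0.3 -3.6] q7 0.63 q [ 0.    0.45  0.55  1.83 -0.29  0.94  0.63]
shift [-0.0013  0.0033  0.0872]
turn 0.0048 alt -1.9952
```

View pics/t5.png

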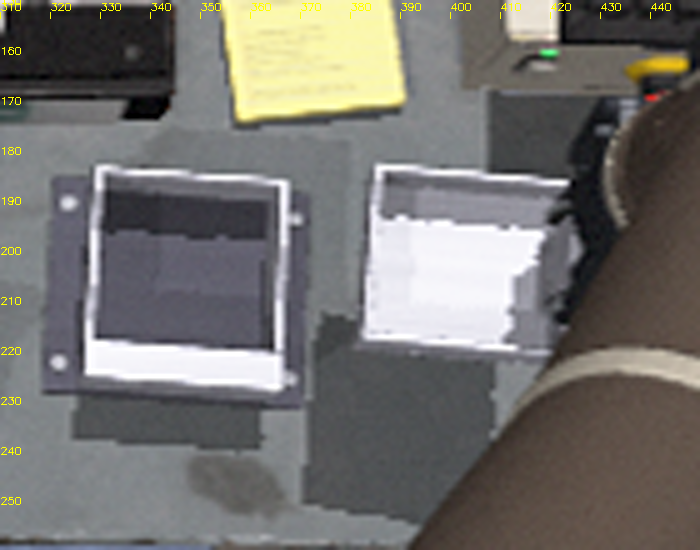

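View pics/s5.png

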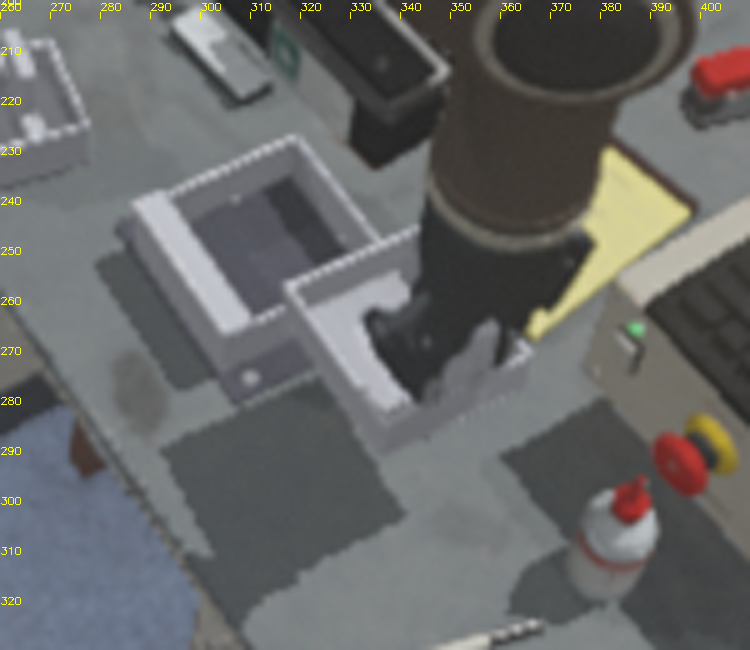

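```bash
python3 -m pendant '[[[-0.0013,0.003,0.045],0.005,-1],[[-0.0013,0.003,0.0872],0.005,-1],[[-0.0013,0.003,0.0872],0.005,-1],[[-0.0013,0.003,0.0872],0.005,-1],[[-0.0013,-0.01,0.0872],0.005,-1]]' 20; python3 plan.py 0.5065 -0.245 0.063 -1.633;  python3 - <<'E'
from h import *
a=camera("top");b=camera("scene")
i=np.hstack([cv2.resize(a["image"][150:260,310:450],None,fx=2.8,fy=2.8),cv2.resize(b["image"][200:310,260:400],None,fx=2.8,fy=2.8)]);cv2.imwrite('pics/6.png',i)
E
```

```text
clock: 6.92
tcp_pos: [0.508, -0.268, 0.0653]
ee_rot: [3.138, -0.104, 0.006]
wrist_force: [-0.2, 0.1, -3.0]
opening: 0.0435
clock 6.925 tcp [ 0.508  -0.268   0.0653] toolx [ 0.998 -0.066  0.004] tooly [-0.066 -0.998  0.002] z [ 0.0034 -0.0018 -1.    ] open 0.0435 F [-0.2  0.1 -3. ] q7 0.67 q [ 0.04  0.56  0.5   1.9  -0.37  0.77  0.67]
shift [-0.0031 -0.0228  0.0022]
turn -0.0027 alt 1.9973
```

View pics/6.png

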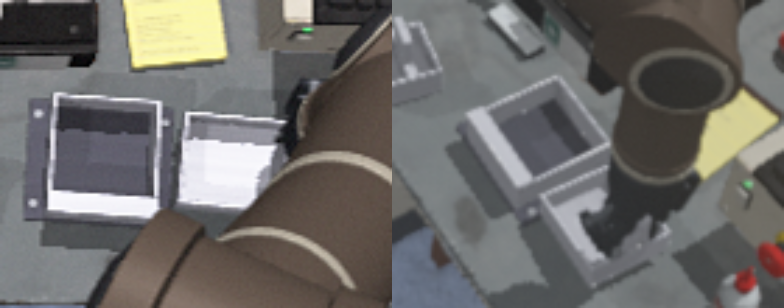

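```bash
python3 -m pendant '[[[-0.002,0,0.012],0,-1],[[-0.002,-0.005,0.012],0,-1],[[-0.002,-0.01,0.012],0,-1],[[-0.002,-0.013,0.012],0,-1],[[-0.002,-0.016,0.012],0,-1]]' 20; python3 plan.py 0.5065 -0.245 0.052 -1.633
```

```text
clock: 7.65
tcp_pos: [0.5088, -0.2589, 0.0542]
ee_rot: [3.128, -0.108, 0.015]
wrist_force: [2.4, -20.2, 12.4]
opening: 0.0438
clock 7.65 tcp [ 0.5088 -0.2589  0.0542] toolx [ 0.998 -0.069  0.01 ] tooly [-0.069 -0.998  0.011] z [ 0.009  -0.0117 -0.9999] open 0.0438 F [  2.4 -20.2  12.4] q7 0.66 q [ 0.02  0.57  0.49  1.93 -0.38  0.73  0.66]
shift [-0.0033 -0.0138  0.002 ]
turn -0.0043 alt 1.9957
```

```bash
python3 -m pendant '[[[0,0,-0.003],0,-1],[[0,0,-0.006],0,-1],[[0,0,-0.009],0,-1],[[0,0,-0.012],0,-1],[[0,0,-0.012],0,-1]]' 20; python3 plan.py 0.5065 -0.245 0.052 -1.633;  python3 - <<'E'
from h import *
a=camera("top");b=camera("scene")
i=np.hstack([cv2.resize(a["image"][150:260,310:450],None,fx=2.8,fy=2.8),cv2.resize(b["image"][200:310,260:400],None,fx=2.8,fy=2.8)]);cv2.imwrite('pics/7.png',i)
E
```

```text
clock: 8.28
tcp_pos: [0.5058, -0.2512, 0.0632]
ee_rot: [3.139, -0.102, 0.0]
wrist_force: [0.5, -3.4, -1.4]
opening: 0.0435
clock 8.275 tcp [ 0.5058 -0.2512  0.0632] toolx [ 0.998 -0.065  0.   ] tooly [-0.065 -0.998  0.001] z [ 1.e-04 -6.e-04 -1.e+00] open 0.0435 F [ 0.5 -3.4 -1.4] q7 0.65 q [ 0.01  0.55  0.5   1.93 -0.37  0.75  0.65]
shift [ 0.0003 -0.0062  0.0112]
turn -0.0017 alt 1.9983
```

View pics/7.png

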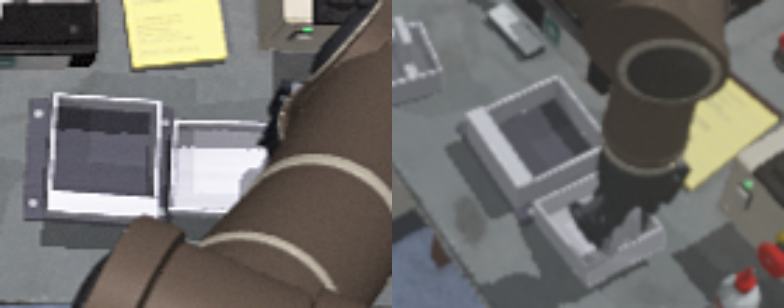

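```bash
python3 -m pendant '[[[0,-0.002,-0.003],0,-1],[[0,-0.004,-0.006],0,-1],[[0,-0.006,-0.009],0,-1],[[0,-0.007,-0.012],0,-1],[[0,-0.008,-0.012],0,-1]]' 20; python3 plan.py 0.5065 -0.245 0.052 -1.633;  python3 - <<'E'
from h import *
a=camera("top");b=camera("scene")
i=np.hstack([cv2.resize(a["image"][150:260,310:450],None,fx=2.8,fy=2.8),cv2.resize(b["image"][200:310,260:400],None,fx=2.8,fy=2.8)]);cv2.imwrite('pics/8.png',i)
E
```

```text
clock: 9.0
tcp_pos: [0.5065, -0.242, 0.0752]
ee_rot: [-3.139, 0.101, 0.0]
wrist_force: [-0.8, 0.8, -3.8]
opening: 0.0437
clock 9.0 tcp [ 0.5065 -0.242   0.0752] toolx [ 0.998 -0.064 -0.   ] tooly [-0.064 -0.998 -0.001] z [-0.e+00  9.e-04 -1.e+00] open 0.0437 F [-0.8  0.8 -3.8] q7 0.63 q [-0.02  0.53  0.51  1.93 -0.36  0.78  0.63]
shift [0.0002 0.003  0.0232]
turn -0.0015 alt 1.9985
```

View pics/8.png

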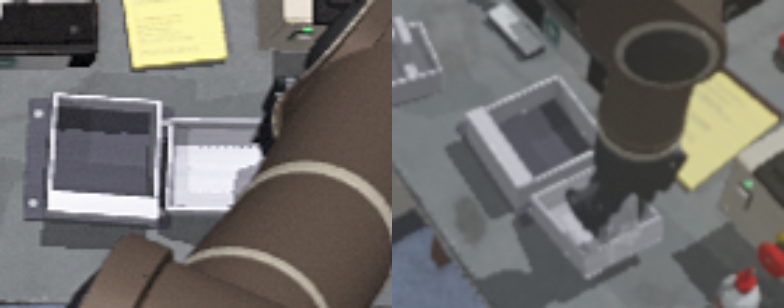

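```bash
python3 -m pendant '[[[0,-0.002,-0.003],0,-1],[[0,-0.004,-0.006],0,-1],[[0,-0.006,-0.008],0,-1],[[0,-0.007,-0.008],0,-1],[[0,-0.008,-0.008],0,-1]]' 20; python3 plan.py 0.5065 -0.245 0.052 -1.633;  python3 - <<'E'
from h import *
a=camera("top");b=camera("scene")
i=np.hstack([cv2.resize(a["image"][180:240,340:420],None,fx=5,fy=5),cv2.resize(b["image"][235:315,290:370],None,fx=5,fy=5)[:300]]);cv2.imwrite('pics/9.png',i)
crop(b["image"],290,225,90,90,6,'pics/9b.png')
E
```

```text
clock: 9.72
tcp_pos: [0.507, -0.2346, 0.0831]
ee_rot: [-3.14, 0.102, 0.0]
wrist_force: [-0.1, -0.8, -3.1]
opening: 0.044
clock 9.725 tcp [ 0.507  -0.2346  0.0831] toolx [ 0.998 -0.065 -0.   ] tooly [-0.065 -0.998 -0.   ] z [-0.e+00  1.e-04 -1.e+00] open 0.044 F [-0.1 -0.8 -3.1] q7 0.61 q [-0.04  0.51  0.51  1.93 -0.35  0.79  0.61]
shift [0.0002 0.0104 0.0311]
turn -0.0017 alt 1.9983
```

View pics/9.png

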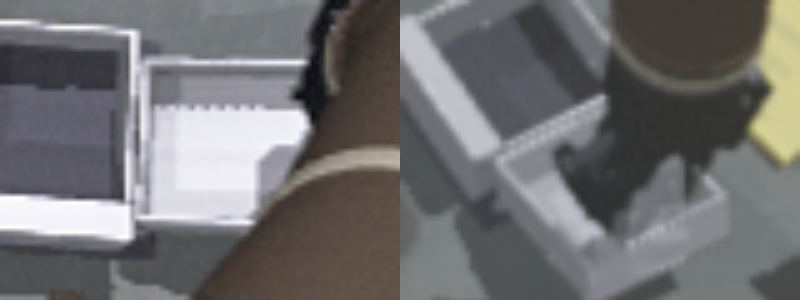

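View pics/9b.png

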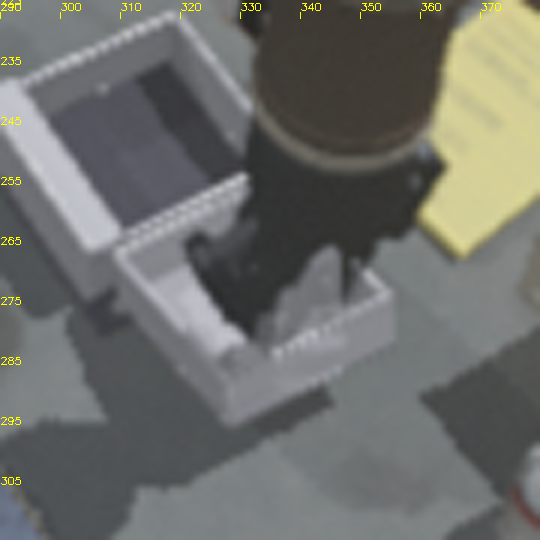

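Run:
```python
from tilt import *
cs,ct=camera("scene"),camera("top")
s=np.array([(118,255),(237,362),(390,290)])/6+[290,225]; t=np.array([(138,216),(146,62)])/5+[340,180]
m=np.array(M["mid"])
G=np.array([.049,0,.06])
def f(p,off):
  C=corners([p[0],p[1],.0831+.021],-1.636,p[2],G,m)
  return np.r_[(proj(cs,C[[1,2,3]])-s).ravel(),(proj(ct,C[[1,0]])-t).ravel()]
r=least_squares(lambda p:f(p,0),[.507,-.2346,.4]);print(r.x,r.fun.round(1))
```

```text
[ 0.51169621 -0.23473935  0.4192881 ] [-0.5  1.3 -1.7  1.6  0.8 -0.6 -0.4 -0.3 -0.4 -2.1]
```

```bash
python3 -m pendant '[[[0,-0.002,-0.003],0,-1],[[0,-0.004,-0.005],0,-1],[[0,-0.006,-0.007],0,-1],[[0,-0.007,-0.007],0,-1],[[0,-0.007,-0.007],0,-1]]' 20; python3 plan.py 0.507 -0.25 0.15 -1.633
```

```text
clock: 10.55
tcp_pos: [0.5077, -0.229, 0.0906]
ee_rot: [3.138, -0.102, 0.002]
wrist_force: [-0.1, -4.6, -1.6]
opening: 0.0437
clock 10.55 tcp [ 0.5077 -0.229   0.0906] toolx [ 0.998 -0.065  0.001] tooly [-0.065 -0.998  0.002] z [ 0.0012 -0.0017 -1.    ] open 0.0437 F [-0.1 -4.6 -1.6] q7 0.59 q [-0.06  0.5   0.52  1.93 -0.34  0.8   0.59]
shift [ 0.0007  0.0211 -0.0593]
turn -0.0019 alt 1.9981
```

```bash
python3 -m pendant '[[[0,-0.002,-0.002],0,-1],[[0,-0.004,-0.004],0,-1],[[0,-0.004,-0.004],0,-1],[[0,-0.004,-0.004],0,-1],[[0,-0.004,-0.004],0,-1]]' 20; python3 -m pendant '[[[0,0,0],0,-1],[[0,0.006,0],0,-1],[[0,0.016,0],0,-1],[[0,0.022,-0.025],0,-1],[[0,0.022,-0.055],0,-1]]' 60; python3 plan.py 0.507 -0.25 0.15 -1.633;  python3 - <<'E'
from h import *
a=camera("top");b=camera("scene")
crop(a["image"],310,160,120,90,6,'pics/10a.png')
crop(b["image"],270,205,120,100,6,'pics/10b.png')
E
```

```text
clock: 11.18
tcp_pos: [0.5085, -0.2251, 0.0948]
ee_rot: [3.138, -0.103, 0.003]
wrist_force: [1.5, -4.9, -0.1]
opening: 0.0437
clock: 11.8
tcp_pos: [0.5052, -0.2465, 0.1491]
ee_rot: [-3.139, 0.104, 0.004]
wrist_force: [0.8, -0.1, -2.7]
opening: 0.043
clock 11.8 tcp [ 0.5052 -0.2465  0.1491] toolx [ 0.998 -0.066 -0.002] tooly [-0.066 -0.998 -0.   ] z [-2.2e-03  6.0e-04 -1.0e+00] open 0.043 F [ 0.8 -0.1 -2.7] q7 0.57 q [-0.06  0.43  0.57  1.87 -0.28  0.92  0.57]
shift [ 0.002   0.0034 -0.0009]
turn -0.0025 alt 1.9975
```

View pics/10a.png

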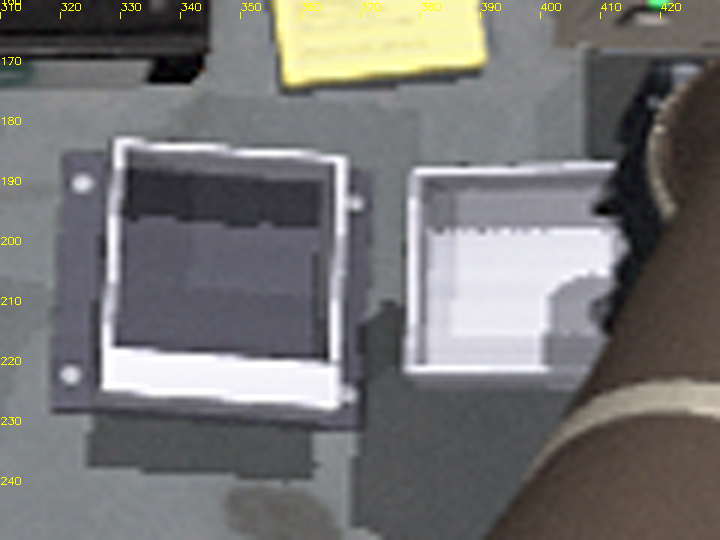

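View pics/10b.png

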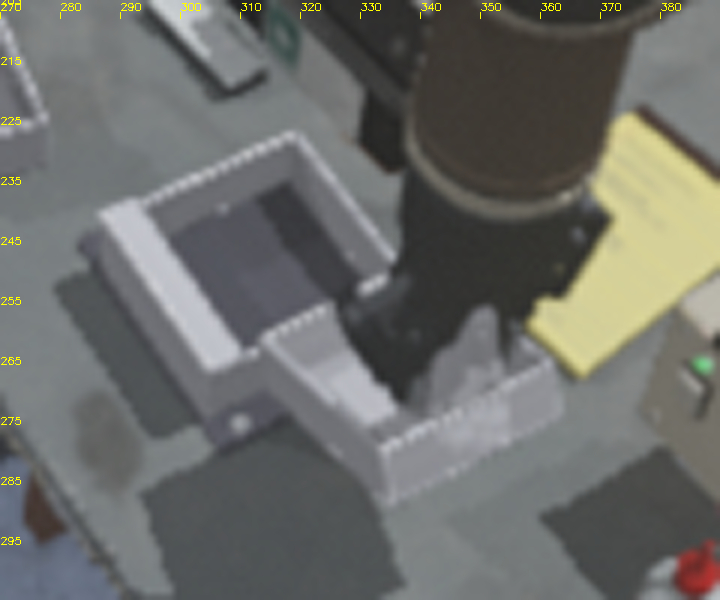

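Run:
```python
from tilt import *
cs,ct=camera("scene"),camera("top")
s=np.array([(260,342),(378,447),(556,362),(388,503)])/6+[270,205]; t=np.array([(407,374),(413,172)])/6+[310,160]
m=np.array(M["mid"]+[(.055,-.05,0)])
G=np.array([.049,0,.06])
p=sense()["tcp_pos"]
def f(p):
  C=corners([p[0],p[1],p[3]],-1.637,p[2],G,m)
  return np.r_[(proj(cs,C[[1,2,3,4]])-s).ravel(),(proj(ct,C[[1,0]])-t).ravel()]
r=least_squares(f,[.507,-.2346,.4,.17]);print(r.x,r.fun.round(1))
r=least_squares(lambda q:f(np.r_[q,.1491+.021]),[.507,-.2346,.4]);print(r.x,r.fun.round(1))
```

```text
[ 0.50672532 -0.24933677  0.47470812  0.17495196] [-0.8  0.6 -0.8  0.1 -0.9 -0.6 -0.4  1.   0.3 -1.1  0.8 -1.8]
[ 0.50841161 -0.24813474  0.48337822] [-0.6  1.1 -0.7  0.4 -1.  -0.2 -0.3  1.3 -0.4 -1.4  0.1 -1.9]
```

```bash
python3 -m pendant '[[[0,0.002,-0.02],-0.05,-1],[[0,0.002,-0.035],-0.14,-1],[[0,0.002,-0.04],-0.24,-1],[[0,0.002,-0.04],-0.34,-1],[[0,0.002,-0.04],-0.44,-1]]' 60; python3 plan.py 0.562 -0.0887 0.185 -0.06
```

```text
clock: 12.62
tcp_pos: [0.5053, -0.2472, 0.1875]
ee_rot: [-2.984, -0.975, 0.003]
wrist_force: [-0.0, -0.0, -2.2]
opening: 0.0432
clock 12.625 tcp [ 0.5053 -0.2472  0.1875] toolx [ 0.807  0.591 -0.001] tooly [ 0.591 -0.807 -0.002] z [-0.0024  0.0013 -1.    ] open 0.0432 F [-0.  -0.  -2.2] q7 1.17 q [ 0.04  0.36  0.43  1.82 -0.18  0.99  1.17]
shift [ 0.1393 -0.0944  0.0025]
turn -0.5596 alt 1.4404
```

```bash
python3 -m pendant '[[[0.022,-0.016,0],-0.1,-1],[[0.045,-0.032,0],-0.2,-1],[[0.07,-0.048,0],-0.3,-1],[[0.093,-0.064,0],-0.4,-1],[[0.116,-0.08,0],-0.5,-1]]' 60; python3 plan.py 0.562 -0.0887 0.17 -0.06
```

```text
clock: 13.25
tcp_pos: [0.5525, -0.1137, 0.1873]
ee_rot: [-2.383, -2.043, 0.002]
wrist_force: [0.1, 0.0, -3.6]
opening: 0.043
clock 13.25 tcp [ 0.5525 -0.1137  0.1873] toolx [0.153 0.988 0.   ] tooly [ 0.988 -0.153 -0.003] z [-2.9e-03  9.0e-04 -1.0e+00] open 0.043 F [ 0.1  0.  -3.6] q7 1.62 q [-0.05  0.35  0.21  1.81 -0.09  0.99  1.62]
shift [0.0261 0.0056 0.0173]
turn -0.0596 alt 1.9404
```

```bash
python3 -m pendant '[[[0.013,0.003,0.005],-0.03,-1],[[0.0261,0.0056,0.01],-0.0596,-1],[[0.0261,0.0056,0.0173],-0.0596,-1],[[0.0261,0.0056,0.0173],-0.0596,-1],[[0.0261,0.0056,0.0173],-0.0596,-1]]' 60; python3 plan.py 0.562 -0.0887 0.0945 -0.06;python3 - <<'E'
from h import *
a=camera("top");b=camera("scene")
crop(a["image"],300,160,100,90,6,'pics/11a.png')
crop(b["image"],260,180,110,100,6,'pics/11b.png')
E
```

```text
clock: 13.88
tcp_pos: [0.5627, -0.091, 0.1718]
ee_rot: [2.295, 2.145, -0.001]
wrist_force: [-0.3, 0.1, -3.4]
opening: 0.0431
clock 13.875 tcp [ 0.5627 -0.091   0.1718] toolx [ 0.067  0.998 -0.   ] tooly [ 0.998 -0.067 -0.   ] z [-1.e-04 -4.e-04 -1.e+00] open 0.0431 F [-0.3  0.1 -3.4] q7 1.66 q [-0.07  0.38  0.19  1.81 -0.08  0.96  1.66]
shift [ 0.0023 -0.0008  0.0773]
turn -0.0048 alt 1.9952
```

View pics/11a.png

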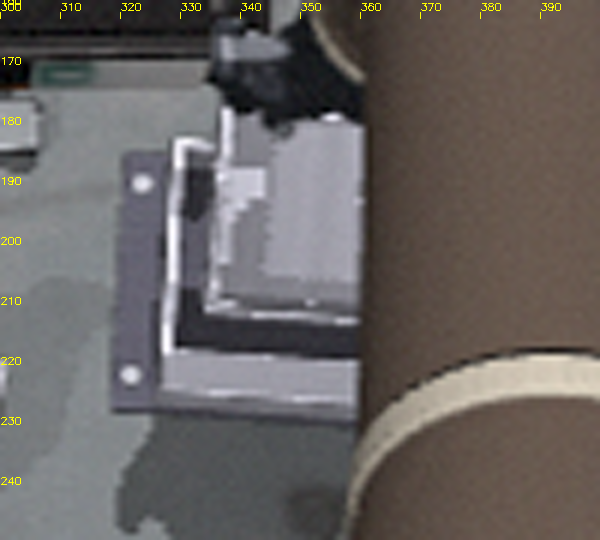

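View pics/11b.png

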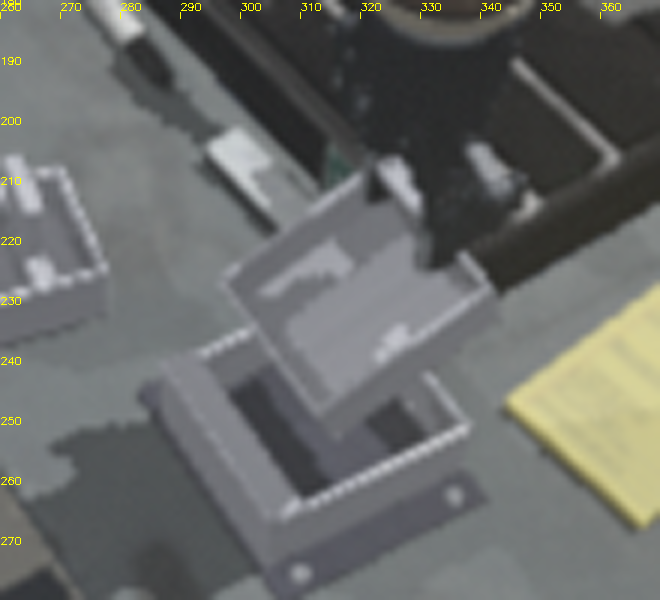

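```bash
cat > fit11.py <<'E'
from tilt import *
cs,ct=camera("scene"),camera("top")
s=np.array([(222,283),(325,415),(490,290)])/6+[260,180]; t=np.array([(208,311)])/6+[300,160]
m=np.array(M["mid"]);G=np.array([.049,0,.0625]);p=np.array(sense()["tcp_pos"])
def f(q):
  C=corners([q[0],q[1],p[2]+.0225],-.066,q[2],G,m)
  return np.r_[(proj(cs,C[[0,1,2]])-s).ravel(),(proj(ct,C[[0]])-t).ravel()]
r=least_squares(f,[.56,-.09,.4]);print("pan axis",r.x,r.fun.round(1))
s2=np.array([(163,362),(285,520),(468,430)])/6+[260,180]; t2=np.array([(160,390),(176,140)])/6+[300,160]
def g(q):
  C=pose([q[0],q[1],-.062],M["large"]);return np.r_[(proj(cs,C[[0,1,2]])-s2).ravel(),(proj(ct,C[[0,3]])-t2).ravel()]
r2=least_squares(g,[.52,-.09]);print("large",r2.x,r2.fun.round(1))
d=r.x[:2]-r2.x;a=-.062;print("axis in large",d[0]*np.cos(a)+d[1]*np.sin(a),-d[0]*np.sin(a)+d[1]*np.cos(a),"tcp",p)
E
python3 fit11.py
```

```text
pan axis [ 0.56627538 -0.09520643  0.43492467] [-0.6 -0.2 -1.2  1.   0.7  0.  -0.  -1.2]
large [ 0.52054309 -0.08785694] [-0.5  0.2 -2.8  0.5  0.8 -0.   0.6 -1.   0.3 -1.4]
axis in large 0.04609980181264177 -0.004501780984904315 tcp [ 0.56295846 -0.09042221  0.17210533]
```

```bash
python3 -m pendant '[[[0.0037,-0.001,0.02],0.0,-1],[[0.0037,-0.001,0.04],0.0,-1],[[0.0037,-0.001,0.055],0.0,-1],[[0.0037,-0.001,0.062],0.0,-1],[[0.0037,-0.001,0.062],0.0,-1]]' 60; python3 plan.py 0.562 -0.087 0.094 -0.062;python3 - <<'E'
from h import *
a=camera("top");b=camera("scene")
crop(a["image"],300,160,100,90,6,'pics/12a.png')
crop(b["image"],260,180,110,100,6,'pics/12b.png')
E
```

```text
clock: 14.7
tcp_pos: [0.562, -0.0864, 0.1096]
ee_rot: [-2.293, -2.147, 0.001]
wrist_force: [-0.1, -0.3, -3.3]
opening: 0.0431
clock 14.7 tcp [ 0.562  -0.0864  0.1096] toolx [ 0.066  0.998 -0.   ] tooly [ 0.998 -0.066 -0.001] z [-5.e-04  0.e+00 -1.e+00] open 0.0431 F [-0.1 -0.3 -3.3] q7 1.66 q [-0.06  0.45  0.17  1.87 -0.1   0.83  1.66]
shift [-0.0006  0.      0.0156]
turn -0.0023 alt 1.9977
```

View pics/12a.png

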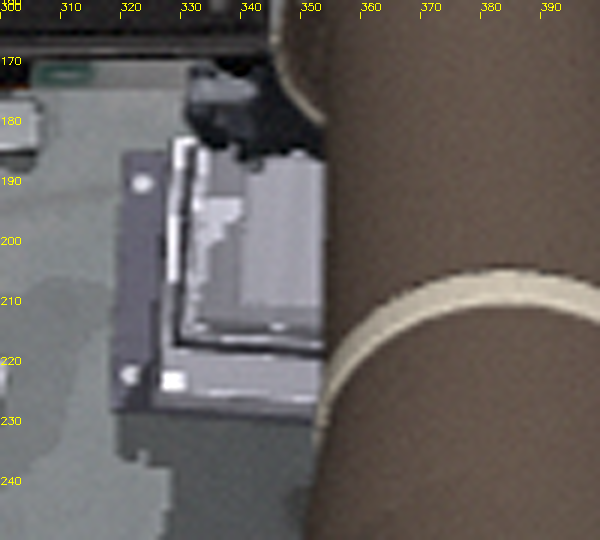

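View pics/12b.png

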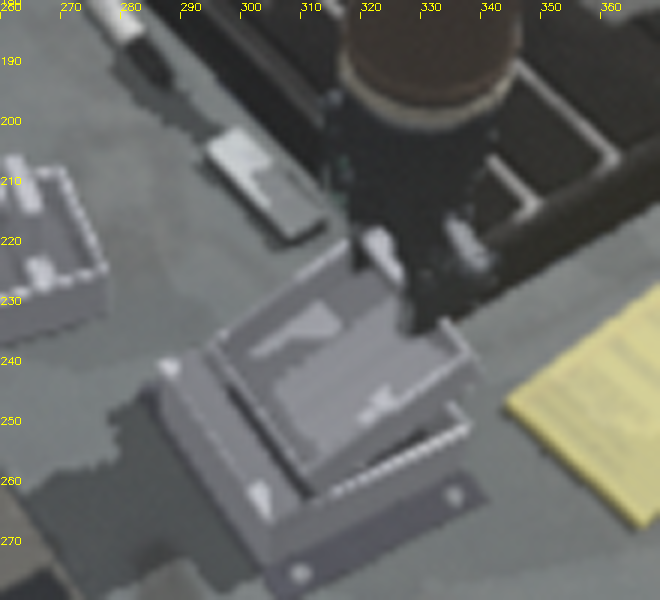

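```bash
python3 -m pendant '[[[0,0,0.004],0.0,-1],[[0,0,0.008],0.0,-1],[[0,0,0.012],0.0,-1],[[0,0,0.015],0.0,-1],[[0,0,0.015],0.0,-1]]' 60; python3 plan.py 0.539 -0.0848 0.09 -0.062;python3 - <<'E'
from h import *
a=camera("top");b=camera("scene")
crop(a["image"],300,160,100,90,6,'pics/13a.png')
crop(b["image"],260,180,110,100,6,'pics/13b.png')
E
```

```text
clock: 15.42
tcp_pos: [0.5619, -0.0862, 0.0944]
ee_rot: [-2.293, -2.147, 0.001]
wrist_force: [1.0, -0.4, -3.4]
opening: 0.0432
clock 15.425 tcp [ 0.5619 -0.0862  0.0944] toolx [0.065 0.998 0.   ] tooly [ 0.998 -0.065 -0.001] z [-6.e-04  1.e-04 -1.e+00] open 0.0432 F [ 1.  -0.4 -3.4] q7 1.67 q [-0.06  0.47  0.17  1.88 -0.11  0.8   1.67]
shift [-0.0001 -0.023   0.0044]
turn -0.0022 alt 1.9978
```

View pics/13a.png

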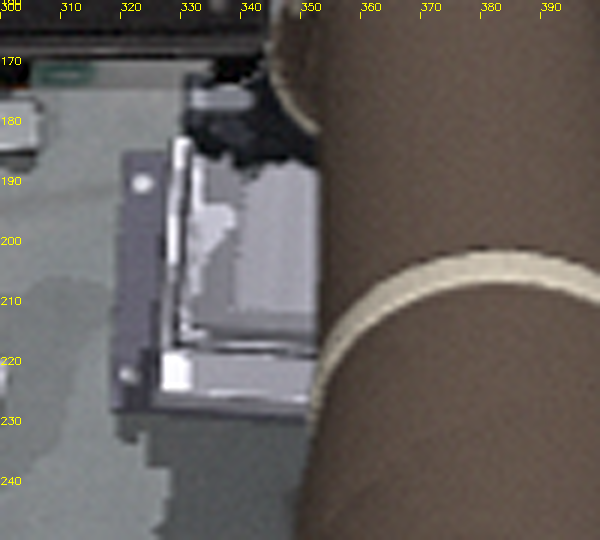

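View pics/13b.png

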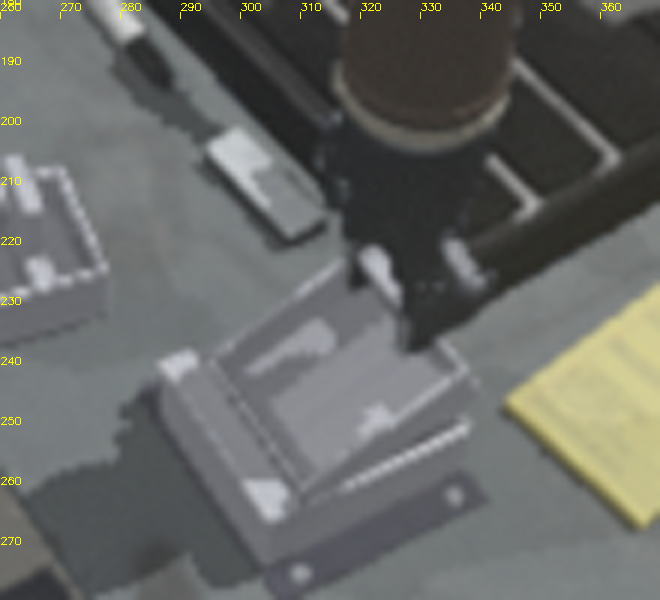

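```bash
python3 -m pendant '[[[0,0,0.002],0.0,-1],[[0,-0.003,0.002],0.0,-1],[[0,-0.006,0.002],0.0,-1],[[0,-0.009,0.002],0.0,-1],[[0,-0.01,0.002],0.0,-1]]' 60; python3 plan.py 0.539 -0.0848 0.09 -0.062
```

```text
clock: 16.15
tcp_pos: [0.5534, -0.0857, 0.0932]
ee_rot: [2.291, 2.146, 0.003]
wrist_force: [6.4, -1.4, -8.0]
opening: 0.0433
clock 16.15 tcp [ 0.5534 -0.0857  0.0932] toolx [ 0.065  0.998 -0.   ] tooly [ 0.998 -0.065  0.003] z [ 3.1e-03 -2.0e-04 -1.0e+00] open 0.0433 F [ 6.4 -1.4 -8. ] q7 1.67 q [-0.06  0.46  0.17  1.9  -0.1   0.78  1.67]
shift [-0.0001 -0.0144  0.0031]
turn -0.0021 alt 1.9979
```

```bash
python3 -m pendant '[[[0,0.002,0.0],0.0,-1],[[0,0.002,0.003],0.0,-1],[[0,0.001,0.005],0.0,-1],[[0,0.0,0.005],0.0,-1],[[0,0.0,0.005],0.0,-1]]' 60; python3 plan.py 0.539 -0.0848 0.09 -0.062;python3 - <<'E'
from h import *
a=camera("top");b=camera("scene")
crop(a["image"],300,160,60,90,6,'pics/14a.png')
crop(b["image"],260,180,110,100,6,'pics/14b.png')
E
```

```text
clock: 16.77
tcp_pos: [0.5519, -0.0857, 0.0878]
ee_rot: [-2.293, -2.147, 0.0]
wrist_force: [0.3, 0.4, -3.2]
opening: 0.0431
clock 16.775 tcp [ 0.5519 -0.0857  0.0878] toolx [0.066 0.998 0.   ] tooly [ 0.998 -0.066 -0.   ] z [-3.e-04  0.e+00 -1.e+00] open 0.0431 F [ 0.3  0.4 -3.2] q7 1.67 q [-0.06  0.47  0.17  1.91 -0.11  0.77  1.67]
shift [ 0.     -0.0129 -0.0022]
turn -0.0023 alt 1.9977
```

View pics/14a.png

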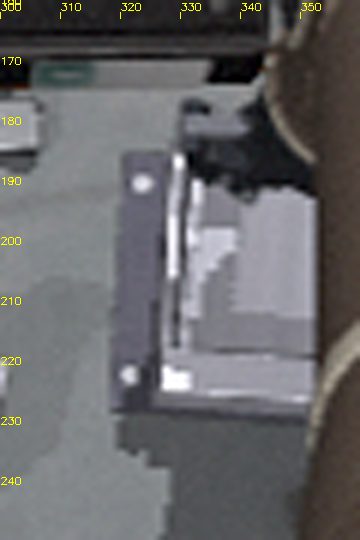

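View pics/14b.png

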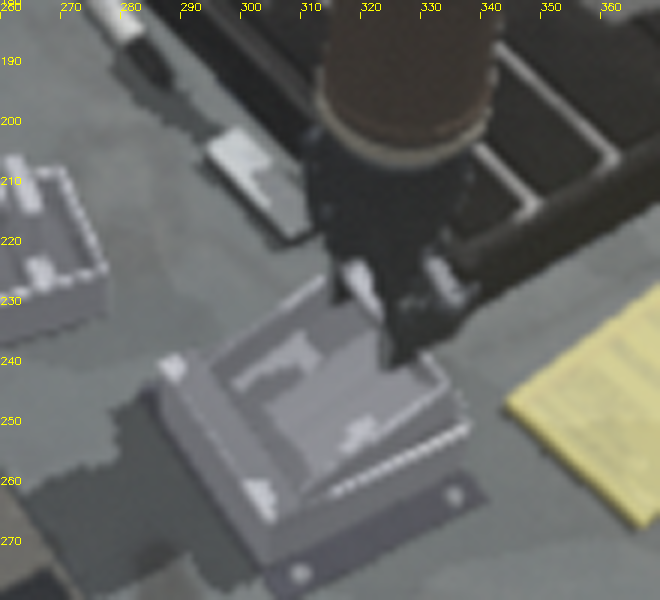

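```bash
python3 -m pendant '[[[0,-0.003,0.0],0.0,-1],[[0,-0.006,0.0],0.0,-1],[[0,-0.009,0.0],0.0,-1],[[0,-0.011,0.0],0.0,-1],[[0,-0.011,0.0],0.0,-1]]' 40; python3 plan.py 0.539 -0.0848 0.09 -0.062
```

```text
clock: 17.5
tcp_pos: [0.5421, -0.0849, 0.088]
ee_rot: [2.292, 2.147, 0.002]
wrist_force: [4.0, -0.0, -6.9]
opening: 0.0431
clock 17.5 tcp [ 0.5421 -0.0849  0.088 ] toolx [ 0.065  0.998 -0.   ] tooly [ 0.998 -0.065  0.002] z [ 2.2e-03 -2.0e-04 -1.0e+00] open 0.0431 F [ 4.  -0.  -6.9] q7 1.67 q [-0.06  0.45  0.17  1.93 -0.1   0.76  1.67]
shift [-0.0001 -0.0031 -0.002 ]
turn -0.0021 alt 1.9979
```

```bash
python3 -m pendant '[[[0,0,0.002],0.0,-1],[[0,0,0.004],0.0,-1],[[0,0,0.006],0.0,-1],[[0,0,0.006],0.0,-1],[[0,0,0.006],0.0,-1]]' 30; python3 plan.py 0.539 -0.0848 0.09 -0.062
```

```text
clock: 18.12
tcp_pos: [0.5414, -0.0849, 0.0818]
ee_rot: [2.293, 2.147, 0.0]
wrist_force: [3.8, -0.9, -2.0]
opening: 0.0432
clock 18.125 tcp [ 0.5414 -0.0849  0.0818] toolx [0.065 0.998 0.   ] tooly [ 0.998 -0.065  0.   ] z [ 4.e-04 -0.e+00 -1.e+00] open 0.0432 F [ 3.8 -0.9 -2. ] q7 1.67 q [-0.06  0.46  0.16  1.94 -0.11  0.75  1.67]
shift [-0.     -0.0024 -0.0082]
turn -0.0023 alt 1.9977
```

Run:
```python
from h import *
a=camera("top");b=camera("scene")
crop(a["image"],300,160,60,90,6,'pics/15a.png')
crop(b["image"],260,180,110,100,6,'pics/15b.png')
```

```text
(no output)
```

View pics/15b.png

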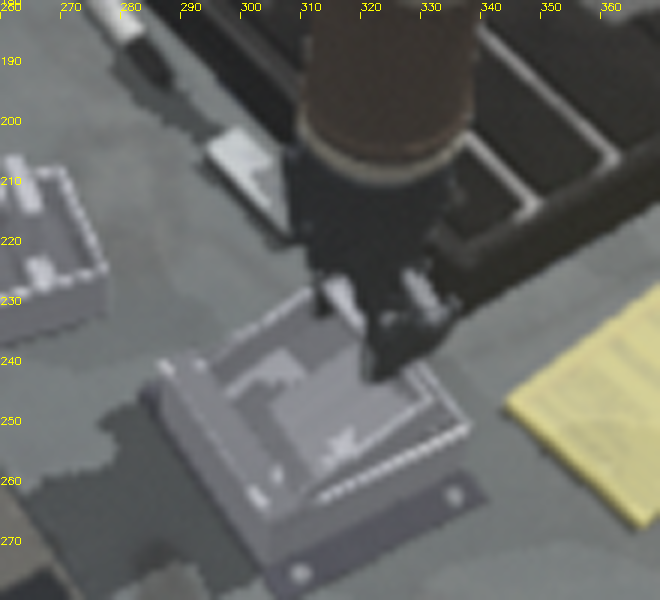

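View pics/15a.png

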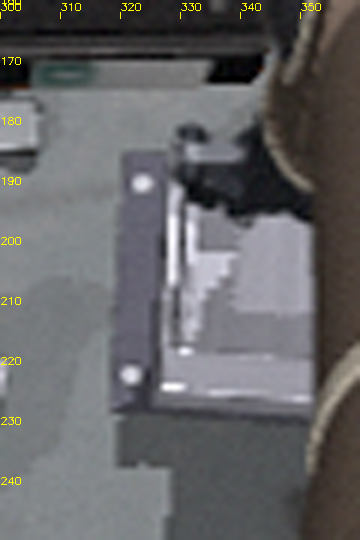

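```bash
python3 -m pendant '[[[0,0.003,0.002],0.0,-1],[[0,0.005,0.004],0.0,-1],[[0,0.007,0.007],0.0,-1],[[0,0.0085,0.0085],0.0,-1],[[0,0.0085,0.0085],0.0,-1]]' 20; python3 plan.py 0.539 -0.0848 0.09 -0.062;python3 -m pendant '[[[0,0.0015,0.002],0.0,-1],[[0,0.003,0.004],0.0,-1],[[0,0.0045,0.0065],0.0,-1],[[0,0.006,0.009],0.0,-1],[[0,0.006,0.009],0.0,-1]]' 20; python3 plan.py 0.539 -0.0848 0.09 -0.062
python3 - <<'E'
from h import *
b=camera("scene")
crop(b["image"],260,180,110,100,6,'pics/16b.png')
E
```

```text
clock: 18.85
tcp_pos: [0.5502, -0.0857, 0.074]
ee_rot: [2.292, 2.147, 0.001]
wrist_force: [1.7, -0.6, 7.9]
opening: 0.0435
clock 18.85 tcp [ 0.5502 -0.0857  0.074 ] toolx [ 0.065  0.998 -0.   ] tooly [ 0.998 -0.065  0.001] z [ 5.e-04 -1.e-04 -1.e+00] open 0.0435 F [ 1.7 -0.6  7.9] q7 1.67 q [-0.06  0.48  0.16  1.92 -0.11  0.74  1.67]
shift [ 0.0002 -0.0112 -0.016 ]
turn -0.0021 alt 1.9979
clock: 19.48
tcp_pos: [0.5582, -0.0863, 0.0658]
ee_rot: [2.29, 2.145, 0.005]
wrist_force: [6.5, -1.0, 7.2]
opening: 0.0431
clock 19.475 tcp [ 0.5582 -0.0863  0.0658] toolx [ 0.065  0.998 -0.   ] tooly [ 0.998 -0.065  0.005] z [ 4.7e-03 -5.0e-04 -1.0e+00] open 0.0431 F [ 6.5 -1.   7.2] q7 1.68 q [-0.05  0.51  0.16  1.91 -0.11  0.73  1.68]
shift [ 0.0002 -0.0191 -0.0243]
turn -0.0022 alt 1.9978
```

View pics/16b.png

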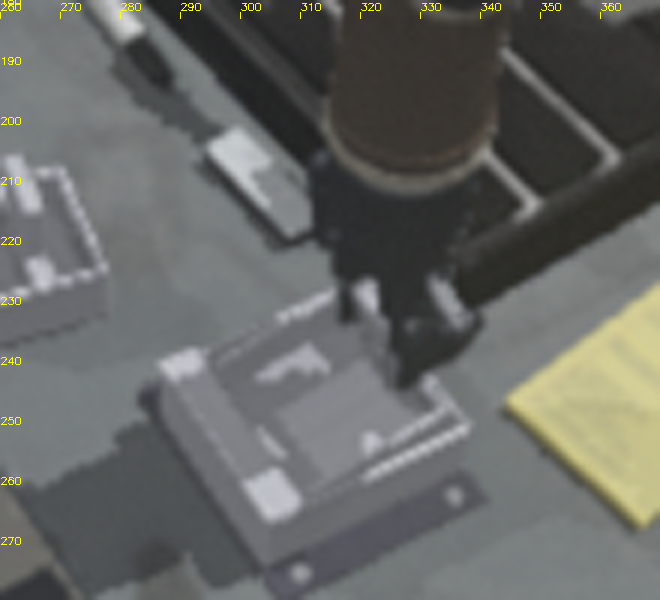

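```bash
python3 -m pendant '[[[0,0.002,0.002],0.0,-1],[[0,0.003,0.004],0.0,-1],[[0,0.004,0.006],0.0,-1],[[0,0.005,0.008],0.0,-1],[[0,0.005,0.009],0.0,-1]]' 20; python3 plan.py 0.539 -0.0848 0.09 -0.062
python3 - <<'E'
from h import *
b=camera("scene")
crop(b["image"],260,180,110,100,6,'pics/17b.png')
E
```

```text
clock: 20.15
tcp_pos: [0.5637, -0.0866, 0.0572]
ee_rot: [2.29, 2.145, 0.006]
wrist_force: [6.0, 0.0, 7.3]
opening: 0.0436
clock 20.15 tcp [ 0.5637 -0.0866  0.0572] toolx [ 0.065  0.998 -0.   ] tooly [ 0.998 -0.065  0.006] z [ 5.8e-03 -6.0e-04 -1.0e+00] open 0.0436 F [6.  0.  7.3] q7 1.68 q [-0.05  0.53  0.16  1.9  -0.12  0.72  1.68]
shift [ 0.0002 -0.0246 -0.0329]
turn -0.0021 alt 1.9979
```

View pics/17b.png

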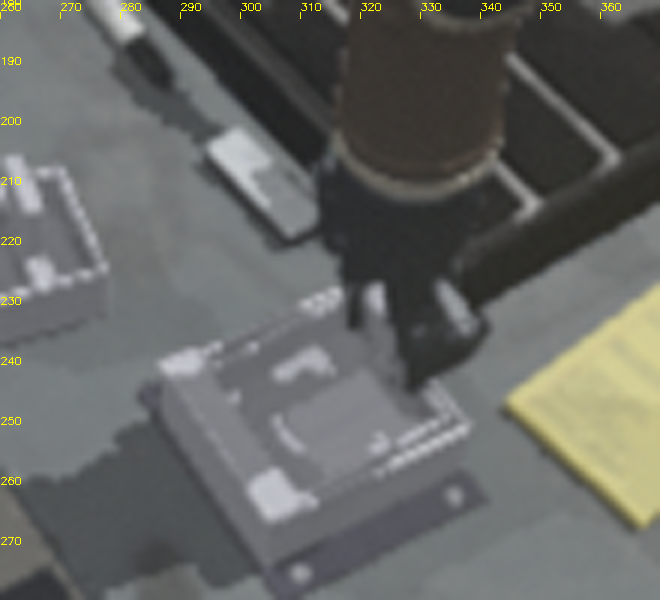

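```bash
python3 -m pendant '[[[0,0.0015,0.002],0.0,-1],[[0,0.0025,0.004],0.0,-1],[[0,0.003,0.006],0.0,-1],[[0,0.003,0.008],0.0,-1],[[0,0.003,0.008],0.0,-1]]' 20; python3 plan.py 0.539 -0.0848 0.09 -0.062
python3 - <<'E'
from h import *
b=camera("scene")
crop(b["image"],260,180,110,100,6,'pics/18b.png')
E
```

```text
clock: 20.82
tcp_pos: [0.5674, -0.0868, 0.0494]
ee_rot: [2.289, 2.144, 0.007]
wrist_force: [7.3, -0.3, 10.2]
opening: 0.0435
clock 20.825 tcp [ 0.5674 -0.0868  0.0494] toolx [ 0.065  0.998 -0.   ] tooly [ 0.998 -0.065  0.007] z [ 7.2e-03 -6.0e-04 -1.0e+00] open 0.0435 F [ 7.3 -0.3 10.2] q7 1.68 q [-0.05  0.54  0.15  1.9  -0.12  0.7   1.68]
shift [ 0.0001 -0.0282 -0.0408]
turn -0.0021 alt 1.9979
```

View pics/18b.png

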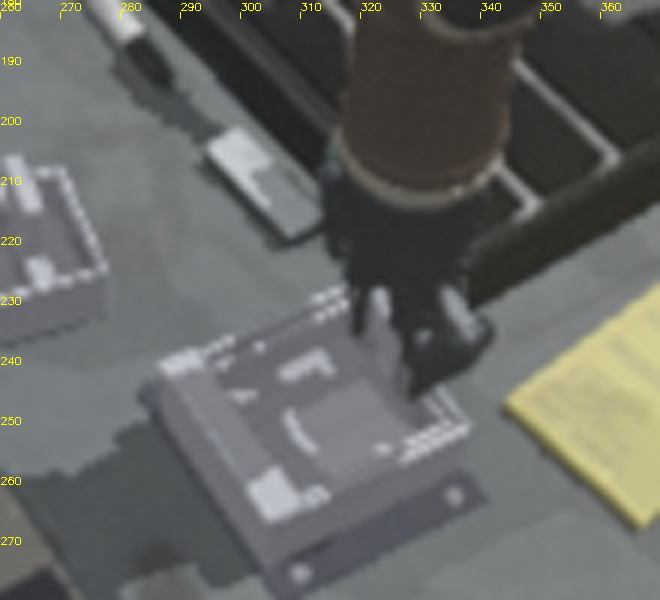

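```bash
python3 -m pendant '[[[0,0.0005,0.001],0.0,-1],[[0,0.0005,0.002],0.0,-1],[[0,0.0005,0.003],0.0,-1],[[0,0.0005,0.004],0.0,-1],[[0,0.0005,0.004],0.0,-1]]' 20; python3 plan.py 0.539 -0.0848 0.09 -0.062
```

```text
clock: 21.5
tcp_pos: [0.5677, -0.0868, 0.0456]
ee_rot: [2.289, 2.144, 0.007]
wrist_force: [6.0, -1.0, 10.5]
opening: 0.0434
clock 21.5 tcp [ 0.5677 -0.0868  0.0456] toolx [ 0.065  0.998 -0.   ] tooly [ 0.998 -0.065  0.007] z [ 7.e-03 -6.e-04 -1.e+00] open 0.0434 F [ 6.  -1.  10.5] q7 1.68 q [-0.05  0.55  0.15  1.9  -0.12  0.7   1.68]
shift [ 0.0001 -0.0285 -0.0446]
turn -0.0021 alt 1.9979
```

```bash
python3 -m pendant '[[[0,0,0.001],0.0,-1],[[0,0,0.002],0.0,-1],[[0,0,0.003],0.0,-1],[[0,0,0.003],0.0,-1],[[0,0,0.003],0.0,-1]]' 20; python3 plan.py 0.539 -0.0848 0.09 -0.062
python3 - <<'E'
from h import *
b=camera("scene");a=camera("top")
crop(b["image"],260,180,110,100,6,'pics/19b.png')
crop(a["image"],300,160,60,90,6,'pics/19a.png')
E
```

```text
clock: 22.12
tcp_pos: [0.5678, -0.0868, 0.0455]
ee_rot: [2.289, 2.144, 0.009]
wrist_force: [-5.1, 1.7, 42.2]
opening: 0.0434
clock 22.125 tcp [ 0.5678 -0.0868  0.0455] toolx [0.065 0.998 0.001] tooly [ 0.998 -0.065  0.008] z [ 7.8e-03  1.0e-04 -1.0e+00] open 0.0434 F [-5.1  1.7 42.2] q7 1.68 q [-0.05  0.55  0.15  1.9  -0.12  0.7   1.68]
shift [ 0.0001 -0.0285 -0.0447]
turn -0.0022 alt 1.9978
```

View pics/19b.png

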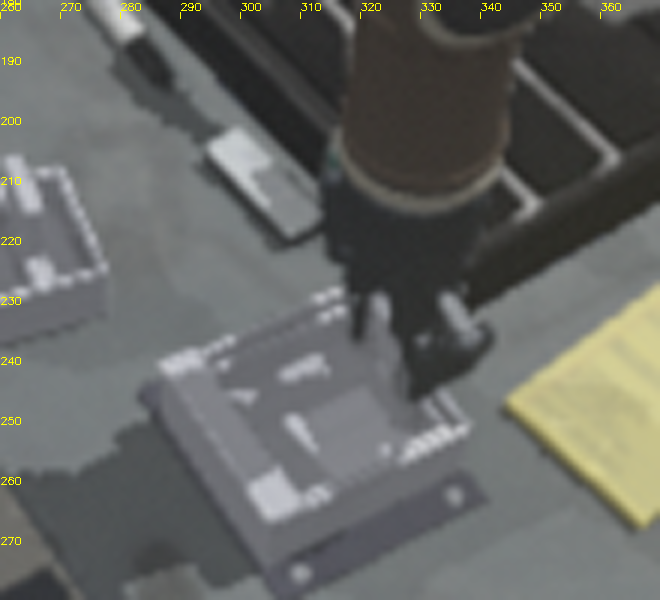

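View pics/19a.png

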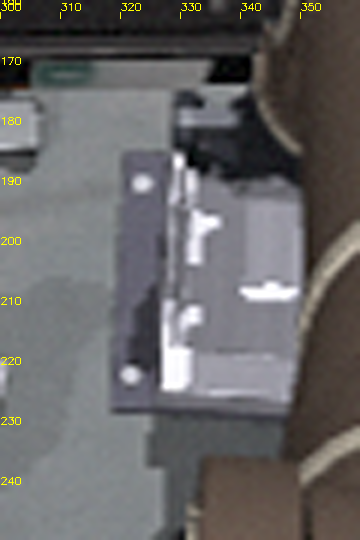

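```bash
python3 -m pendant '[[[0,0,-0.003],0.0,-1],[[0,0,-0.003],0.0,-1],[[0,0,-0.003],0.0,0.3],[[0,0,-0.003],0.0,0.3],[[0,0,-0.003],0.0,0.3]]' 20; python3 plan.py 0.539 -0.0848 0.09 -0.062;  python3 -m pendant '[[[0,0,-0.01],0.0,0.3],[[0,0,-0.05],0.0,0.3],[[0,0,-0.1],0.0,0.3],[[0.05,-0.02,-0.14],0.0,0.5],[[0.1,-0.04,-0.14],0.0,1]]' 20; python3 plan.py 0.4458 0.0989 0.2 -0.21
python3 - <<'E'
from h import *
b=camera("scene");a=camera("top")
crop(b["image"],240,180,110,100,6,'pics/20b.png')
crop(a["image"],260,160,120,90,6,'pics/20a.png')
E
```

```text
clock: 22.85
tcp_pos: [0.5633, -0.0864, 0.0426]
ee_rot: [-2.292, -2.147, 0.002]
wrist_force: [0.4, 0.3, 0.0]
opening: 0.0553
clock 22.85 tcp [ 0.5633 -0.0864  0.0426] toolx [0.065 0.998 0.   ] tooly [ 0.998 -0.065 -0.002] z [-1.8e-03  1.0e-04 -1.0e+00] open 0.0553 F [0.4 0.3 0. ] q7 1.68 q [-0.05  0.55  0.15  1.9  -0.12  0.7   1.68]
shift [-0.     -0.0245 -0.0473]
turn -0.0022 alt 1.9978
clock: 23.48
tcp_pos: [0.5323, 0.0162, 0.187]
ee_rot: [2.293, 2.142, 0.008]
wrist_force: [0.4, 1.4, -1.5]
opening: 0.0799
clock 23.475 tcp [0.5323 0.0162 0.187 ] toolx [0.068 0.998 0.001] tooly [ 0.998 -0.068  0.006] z [ 6.3e-03  6.0e-04 -1.0e+00] open 0.0799 F [ 0.4  1.4 -1.5] q7 1.43 q [-0.25  0.29  0.16  1.89 -0.06  0.96  1.43]
shift [ 0.0766 -0.0919 -0.0135]
turn 0.0902 alt -1.9098
```

View pics/20b.png

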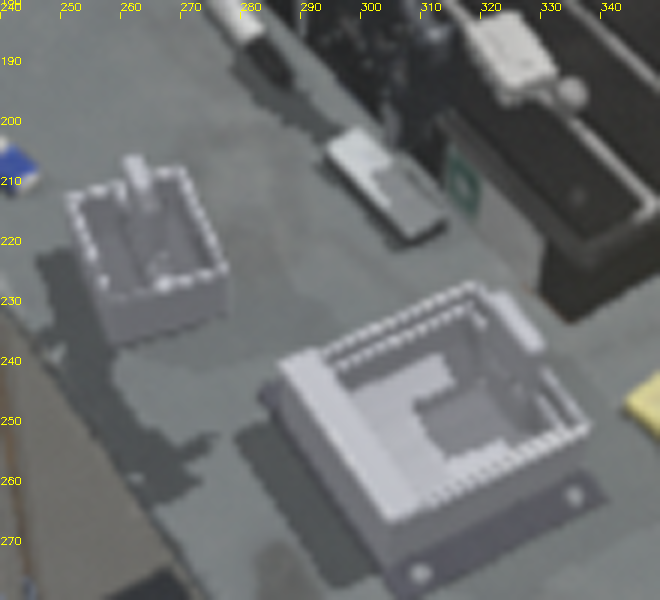

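View pics/20a.png

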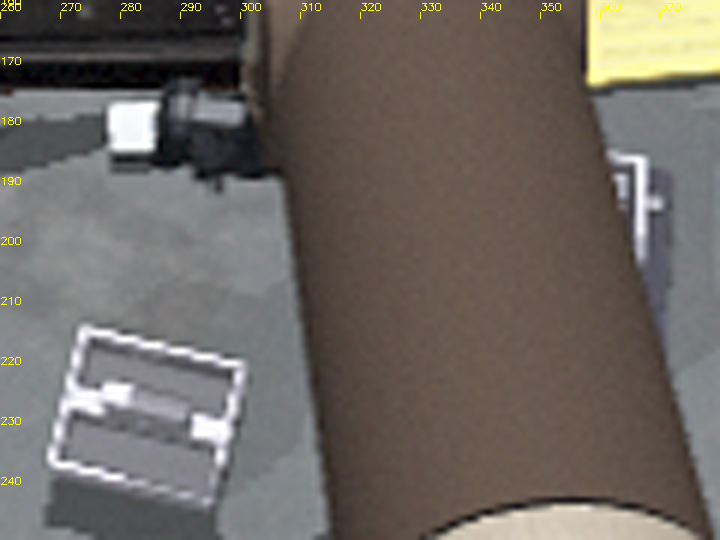

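```bash
python3 - <<'E'
from fit import *
c=camera("scene")
P=back(c,np.array([(517,322)])/6+[240,180],.088)[0]
d=P[:2]-[.5209,-.0868];a=-.065;print(P,d[0]*np.cos(a)+d[1]*np.sin(a),-d[0]*np.sin(a)+d[1]*np.cos(a))
E
python3 -m pendant '[[[0.035,-0.04,0],0.04,1],[[0.0766,-0.0919,0],0.0902,1],[[0.0766,-0.0919,0.03],0.0902,1],[[0.0766,-0.0919,0.06],0.0902,1],[[0.0766,-0.0919,0.06],0.0902,1]]' 20;  python3 plan.py 0.4438 0.0985 0.05 -0.21
python3 - <<'E'
from h import *
b=camera("scene");a=camera("top")
crop(b["image"],220,150,130,110,6,'pics/21b.png')
E
```

```text
[ 0.57037929 -0.09029292  0.088     ] 0.04960167769040925 -0.0002716518088163849
clock: 24.25
tcp_pos: [0.4429, 0.0971, 0.122]
ee_rot: [-2.44, -1.978, 0.006]
wrist_force: [-0.3, -0.5, -0.2]
opening: 0.0848
clock 24.25 tcp [0.4429 0.0971 0.122 ] toolx [ 0.207  0.978 -0.003] tooly [ 0.978 -0.207 -0.003] z [-0.0037 -0.0018 -1.    ] open 0.0848 F [-0.3 -0.5 -0.2] q7 1.08 q [-0.42  0.26  0.12  2.12 -0.04  0.77  1.08]
shift [0.0018 0.0008 0.072 ]
turn 0.0011 alt -1.9989
```

View pics/21b.png

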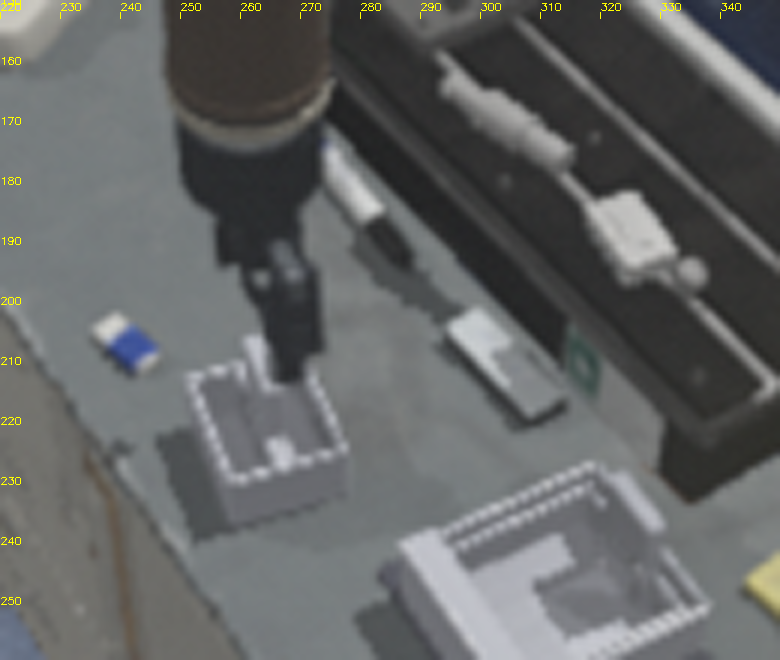

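```bash
python3 -m pendant '[[[0.0018,0.0008,0.03],0.0,1],[[0.0018,0.0008,0.055],0.0,1],[[0.0018,0.0008,0.072],0.0,1],[[0.0018,0.0008,0.072],0.0,1],[[0.0018,0.0008,0.072],0.0,1]]' 20;  python3 plan.py 0.4438 0.0985 0.05 -0.21
python3 - <<'E'
from h import *
b=camera("scene");a=camera("top")
crop(b["image"],220,150,80,90,6,'pics/22b.png')
E
```

```text
clock: 24.98
tcp_pos: [0.4463, 0.1, 0.0525]
ee_rot: [2.439, 1.979, 0.003]
wrist_force: [0.5, 0.6, -0.0]
opening: 0.0852
clock 24.975 tcp [0.4463 0.1    0.0525] toolx [0.206 0.978 0.001] tooly [ 0.978 -0.206  0.002] z [ 1.7e-03  5.0e-04 -1.0e+00] open 0.0852 F [ 0.5  0.6 -0. ] q7 1.1 q [-0.41  0.39  0.1   2.17 -0.07  0.59  1.1 ]
shift [-0.002  -0.0021  0.0025]
turn 0.0014 alt -1.9986
```

View pics/22b.png

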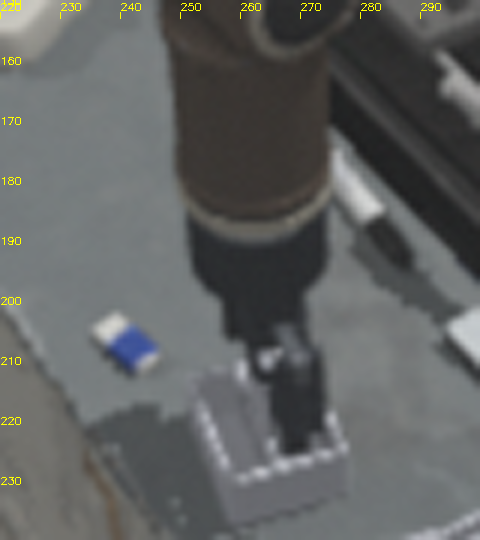

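```bash
python3 -m pendant '[[[0,-0.003,0.0015],0.0,1],[[0,-0.003,0.0015],0.0,-1],[[0,-0.003,0.0015],0.0,-1],[[0,-0.003,0.0015],0.0,-1],[[0,-0.003,0.0015],0.0,-1]]' 40;  python3 plan.py 0.4438 0.0985 0.05 -0.21; python3 -m pendant '[[[0,0,0],0.0,-1],[[0,0,-0.01],0.0,-1],[[0,0,-0.025],0.0,-1],[[0,0,-0.045],0.0,-1],[[0,0,-0.065],0.0,-1]]' 40;  python3 plan.py 0.4438 0.0985 0.05 -0.21
python3 - <<'E'
from h import *
b=camera("scene");a=camera("top")
crop(b["image"],220,150,80,90,6,'pics/23b.png')
crop(a["image"],250,150,110,100,6,'pics/23a.png')
E
```

```text
clock: 25.7
tcp_pos: [0.4424, 0.1008, 0.05]
ee_rot: [2.439, 1.98, 0.001]
wrist_force: [-0.5, 1.1, 4.1]
opening: 0.0433
clock 25.7 tcp [0.4424 0.1008 0.05  ] toolx [0.206 0.979 0.   ] tooly [ 0.979 -0.206  0.   ] z [ 3.e-04  2.e-04 -1.e+00] open 0.0433 F [-0.5  1.1  4.1] q7 1.1 q [-0.41  0.39  0.1   2.18 -0.07  0.58  1.1 ]
shift [-0.0019  0.0018  0.    ]
turn 0.0018 alt -1.9982
clock: 26.32
tcp_pos: [0.4422, 0.1005, 0.1162]
ee_rot: [2.439, 1.98, 0.0]
wrist_force: [-0.5, 0.9, -2.9]
opening: 0.0437
clock 26.325 tcp [0.4422 0.1005 0.1162] toolx [0.206 0.979 0.   ] tooly [ 0.979 -0.206  0.   ] z [ 3.e-04  1.e-04 -1.e+00] open 0.0437 F [-0.5  0.9 -2.9] q7 1.08 q [-0.43  0.27  0.12  2.13 -0.05  0.75  1.08]
shift [-0.0017  0.0019  0.0662]
turn 0.0017 alt -1.9983
```

View pics/23b.png

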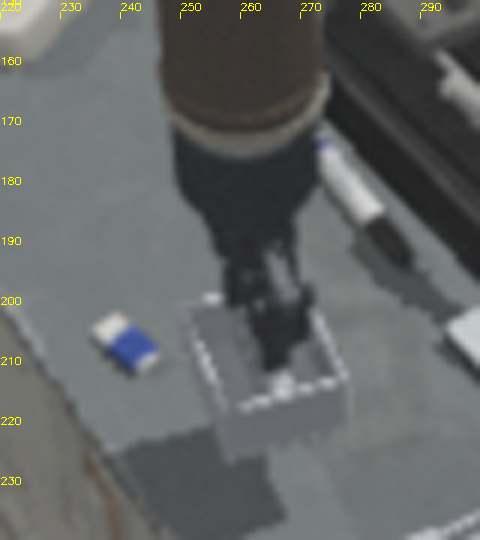

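View pics/23a.png

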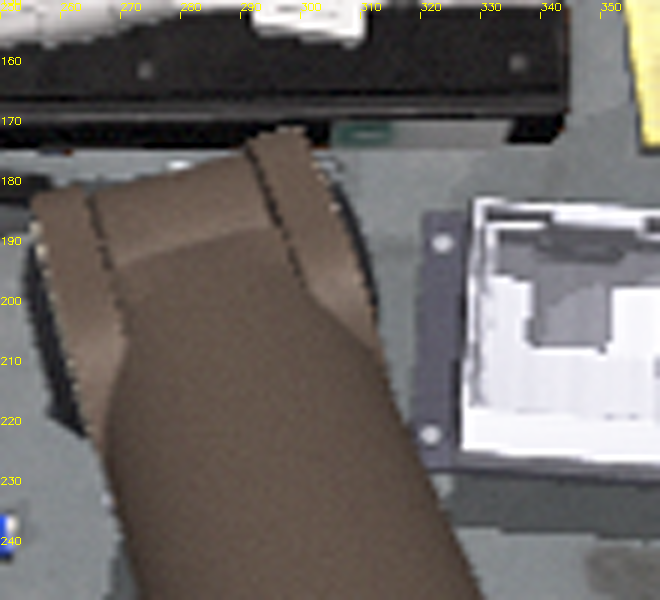

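```bash
python3 plan.py 0.5155 -0.083 0.19 -0.064;  python3 -m pendant '[[[0,0,-0.04],0.0,-1],[[-0.015,0.01,-0.07],0.0,-1],[[-0.06,0.04,-0.07],0.0,-1],[[-0.11,0.07,-0.07],-0.05,-1],[[-0.14,0.095,-0.07],-0.09,-1]]' 40; python3 plan.py 0.5155 -0.083 0.16 -0.064
```

```text
clock 26.425 tcp [0.4437 0.101  0.1172] toolx [0.206 0.979 0.002] tooly [ 0.979 -0.206  0.004] z [ 0.0041  0.0015 -1.    ] open 0.0432 F [ 0.8  0.  -3.3] q7 1.08 q [-0.43  0.27  0.12  2.13 -0.05  0.74  1.08]
shift [-0.1651  0.1084 -0.0728]
turn -0.0912 alt 1.9088
clock: 27.05
tcp_pos: [0.5064, -0.0588, 0.1846]
ee_rot: [2.293, 2.147, -0.001]
wrist_force: [0.7, 0.4, -1.5]
opening: 0.0435
clock 27.05 tcp [ 0.5064 -0.0588  0.1846] toolx [ 0.066  0.998 -0.001] tooly [ 0.998 -0.066 -0.   ] z [-2.e-04 -7.e-04 -1.e+00] open 0.0435 F [ 0.7  0.4 -1.5] q7 1.6 q [-0.16  0.26  0.22  1.94 -0.07  0.94  1.6 ]
shift [-0.0236  0.0107  0.0246]
turn -0.0011 alt 1.9989
```

```bash
python3 -m pendant '[[[-0.0236,0.0107,0],0.0,-1],[[-0.0236,0.0107,0.015],0.0,-1],[[-0.0236,0.0107,0.03],0.0,-1],[[-0.0236,0.0107,0.03],0.0,-1],[[-0.0236,0.0107,0.03],0.0,-1]]' 40; python3 plan.py 0.5155 -0.083 0.12 -0.064
python3 - <<'E'
from h import *
b=camera("scene");a=camera("top")
crop(b["image"],265,190,90,95,6,'pics/24b.png')
crop(a["image"],300,150,110,100,6,'pics/24a.png')
E
```

```text
clock: 27.68
tcp_pos: [0.5155, -0.0793, 0.1547]
ee_rot: [-2.292, -2.148, 0.0]
wrist_force: [0.5, 0.1, -2.2]
opening: 0.0435
clock 27.675 tcp [ 0.5155 -0.0793  0.1547] toolx [0.064 0.998 0.   ] tooly [ 0.998 -0.064 -0.   ] z [-3.e-04  2.e-04 -1.e+00] open 0.0435 F [ 0.5  0.1 -2.2] q7 1.66 q [-0.12  0.32  0.23  1.94 -0.09  0.89  1.66]
shift [-0.0037  0.0003  0.0347]
turn -0.0003 alt 1.9997
```

View pics/24b.png

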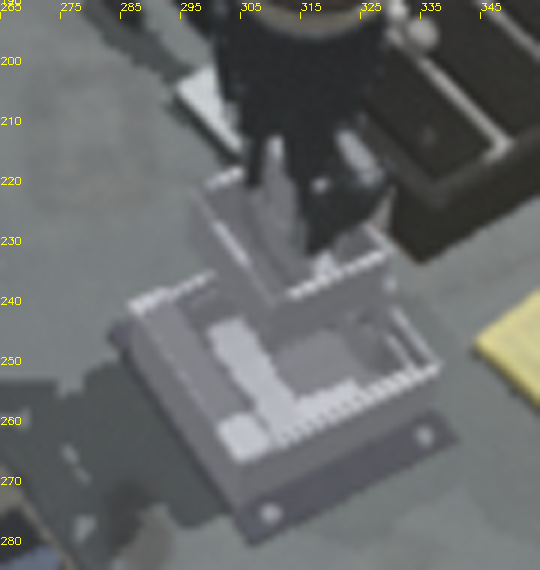

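View pics/24a.png

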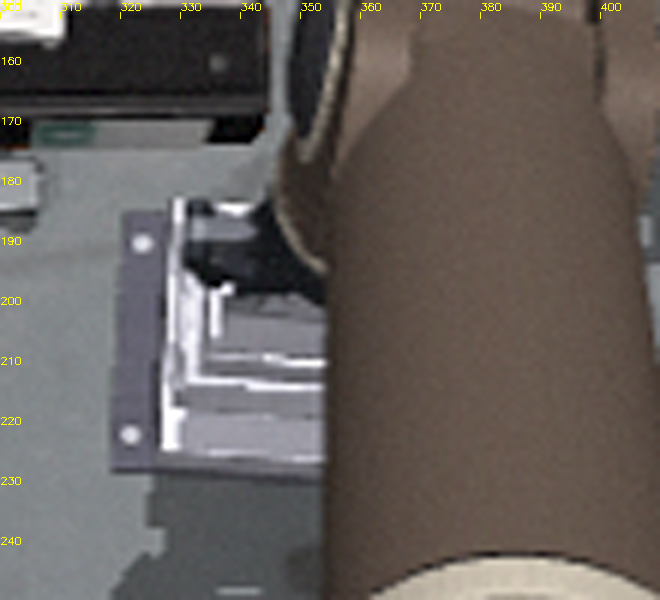

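```bash
cat > ov.py <<'E'
from fit import *
import sys
def ov(small,mid,f,zs):
    out=[]
    for n,(x0,y0,w,h) in (("scene",(265,190,90,95)),("top",(310,165,80,75))):
        c=camera(n);k=6;im=cv2.resize(c["image"][y0:y0+h,x0:x0+w],None,fx=k,fy=k,interpolation=cv2.INTER_CUBIC)
        def dr(P,col):
            uv=((proj(c,P)-[x0,y0]+.5)*k).astype(int); cv2.polylines(im,[uv.reshape(-1,1,2)],True,col,1)
        dr(pose([.5184,-.0869,-.063],M["large"]),(0,255,0))
        if mid is not None: dr(pose(mid,np.array(M["mid"])+[0,0,.006]),(255,0,0))
        dr(pose(small,np.array(M["small"])+[0,0,zs]),(0,0,255)); out.append(im)
    H=max(i.shape[0] for i in out);out=[cv2.copyMakeBorder(i,0,H-i.shape[0],0,0,0) for i in out]
    i=np.hstack(out);cv2.imwrite(f,cv2.resize(i,None,fx=.78,fy=.78))
E
python3 - <<'E'
from ov import *
p=sense()["tcp_pos"]
ov([p[0]+.0025,p[1]-.001,-.064],[.5190,-.0872,-.063],'pics/25.png',p[2]-.05)
E
```

```text
(no output)
```

View pics/25.png

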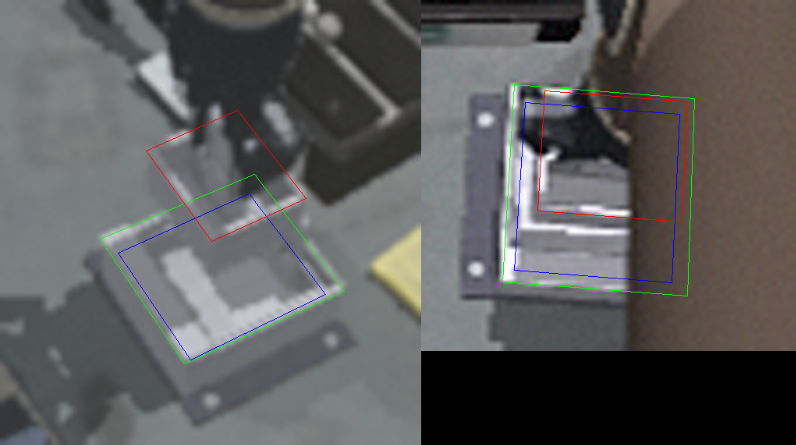

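```bash
python3 -m pendant '[[[-0.0056,0.0005,0.01],0.0,-1],[[-0.0056,0.0005,0.025],0.0,-1],[[-0.0056,0.0005,0.04],0.0,-1],[[-0.0056,0.0005,0.05],0.0,-1],[[-0.0056,0.0005,0.05],0.0,-1]]' 40; python3 plan.py 0.516 -0.0847 0.09 -0.064
python3 - <<'E'
from ov import *
p=sense()["tcp_pos"]
ov([p[0]+.0025,p[1]-.001,-.064],[.5190,-.0872,-.063],'pics/26.png',p[2]-.05)
E
```

```text
clock: 28.5
tcp_pos: [0.515, -0.0857, 0.1036]
ee_rot: [-2.292, -2.146, 0.003]
wrist_force: [-0.8, -0.0, -1.7]
opening: 0.0437
clock 28.5 tcp [ 0.515  -0.0857  0.1036] toolx [ 0.066  0.998 -0.   ] tooly [ 0.998 -0.066 -0.002] z [-2.3e-03  1.0e-04 -1.0e+00] open 0.0437 F [-0.8 -0.  -1.7] q7 1.69 q [-0.1   0.39  0.21  1.99 -0.12  0.77  1.69]
shift [0.001  0.001  0.0136]
turn -0.0011 alt 1.9989
```

View pics/26.png

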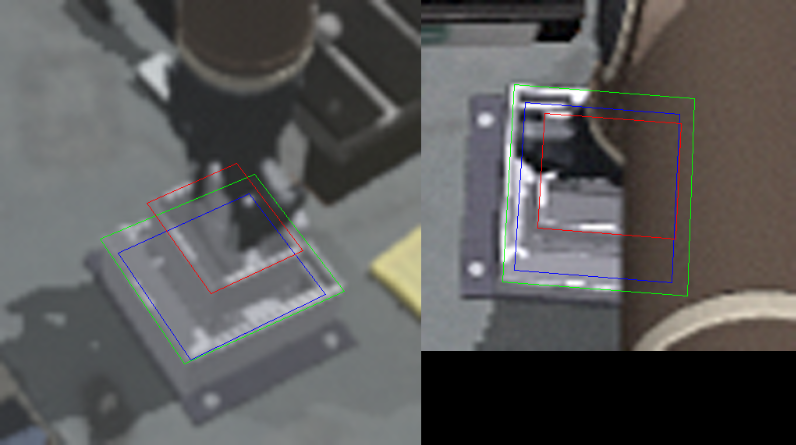

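```bash
python3 -m pendant '[[[0.001,0.001,0.004],0.0,-1],[[0.001,0.001,0.008],0.0,-1],[[0.001,0.001,0.012],0.0,-1],[[0.001,0.001,0.015],0.0,-1],[[0.001,0.001,0.015],0.0,-1]]' 40; python3 plan.py 0.516 -0.0847 0.07 -0.064
python3 - <<'E'
from ov import *
p=sense()["tcp_pos"]
ov([p[0]+.0025,p[1]-.001,-.064],[.5190,-.0872,-.063],'pics/27.png',p[2]-.05)
E
```

```text
clock: 29.22
tcp_pos: [0.5166, -0.0848, 0.0895]
ee_rot: [-2.293, -2.147, 0.001]
wrist_force: [0.6, -0.3, -2.2]
opening: 0.0435
clock 29.225 tcp [ 0.5166 -0.0848  0.0895] toolx [0.066 0.998 0.   ] tooly [ 0.998 -0.066 -0.001] z [-5.e-04  1.e-04 -1.e+00] open 0.0435 F [ 0.6 -0.3 -2.2] q7 1.69 q [-0.09  0.42  0.21  1.99 -0.12  0.74  1.69]
shift [ 0.0001 -0.0006  0.0195]
turn -0.0011 alt 1.9989
```

View pics/27.png

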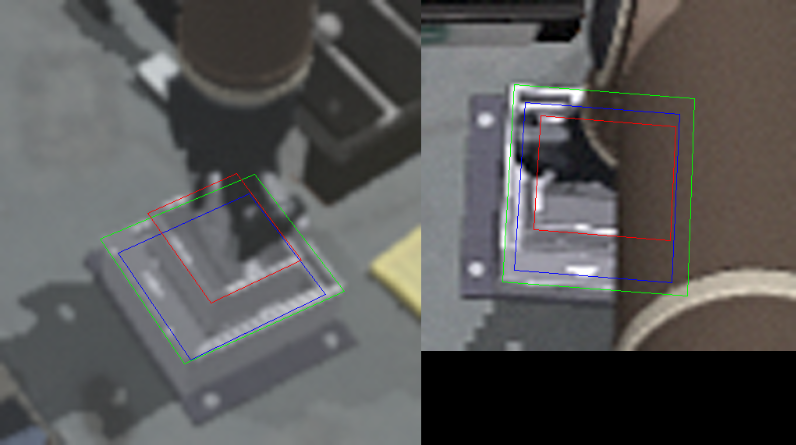

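```bash
python3 -m pendant '[[[0,-0.0005,0.004],0.0,-1],[[0,-0.0005,0.008],0.0,-1],[[0,-0.0005,0.012],0.0,-1],[[0,-0.0005,0.015],0.0,-1],[[0,-0.0005,0.015],0.0,-1]]' 40; python3 plan.py 0.516 -0.0847 0.062 -0.064
```

```text
clock: 29.95
tcp_pos: [0.5161, -0.0848, 0.0745]
ee_rot: [-2.293, -2.147, 0.001]
wrist_force: [-0.8, -0.2, -1.7]
opening: 0.0438
clock 29.95 tcp [ 0.5161 -0.0848  0.0745] toolx [0.066 0.998 0.   ] tooly [ 0.998 -0.066 -0.001] z [-6.e-04  0.e+00 -1.e+00] open 0.0438 F [-0.8 -0.2 -1.7] q7 1.7 q [-0.09  0.44  0.2   2.   -0.13  0.71  1.7 ]
shift [ 0.0001 -0.0001  0.0125]
turn -0.0011 alt 1.9989
```

```bash
python3 -m pendant '[[[0,0,0.003],0.0,-1],[[0,0,0.006],0.0,-1],[[0,0,0.009],0.0,-1],[[0,0,0.012],0.0,-1],[[0,0,0.0125],0.0,-1]]' 40; python3 plan.py 0.516 -0.0847 0.06 -0.064
```

```text
clock: 30.58
tcp_pos: [0.5161, -0.0848, 0.062]
ee_rot: [-2.293, -2.147, 0.001]
wrist_force: [-0.8, -0.1, -1.4]
opening: 0.0432
clock 30.575 tcp [ 0.5161 -0.0848  0.062 ] toolx [ 0.066  0.998 -0.   ] tooly [ 0.998 -0.066 -0.   ] z [-5.e-04  0.e+00 -1.e+00] open 0.0432 F [-0.8 -0.1 -1.4] q7 1.71 q [-0.08  0.46  0.2   2.01 -0.14  0.68  1.71]
shift [ 0.0001 -0.0001  0.002 ]
turn -0.0011 alt 1.9989
```

```bash
python3 -m pendant '[[[0,0,0.001],0.0,-1],[[0,0,0.002],0.0,-1],[[0,0,0.0025],0.0,-1],[[0,0,0.0025],0.0,-1],[[0,0,0.0025],0.0,-1]]' 20; python3 plan.py 0.516 -0.0847 0.06 -0.064
```

```text
clock: 31.2
tcp_pos: [0.5164, -0.0848, 0.06]
ee_rot: [2.293, 2.147, 0.0]
wrist_force: [-1.2, 0.8, 4.8]
opening: 0.0434
clock 31.2 tcp [ 0.5164 -0.0848  0.06  ] toolx [0.066 0.998 0.   ] tooly [ 0.998 -0.066  0.   ] z [ 3.e-04  1.e-04 -1.e+00] open 0.0434 F [-1.2  0.8  4.8] q7 1.71 q [-0.08  0.46  0.2   2.01 -0.14  0.68  1.71]
shift [ 0.     -0.0004  0.    ]
turn -0.0011 alt 1.9989
```

```bash
python3 -m pendant '[[[0,0,0],0.0,0.3],[[0,0,0],0.0,0.3],[[0,0,0],0.0,0.3],[[0,0,0],0.0,0.3],[[0,0,-0.005],0.0,0.3]]' 20; python3 plan.py; python3 -m pendant '[[[0,0,-0.02],0.0,0.3],[[0,0,-0.06],0.0,0.3],[[0,0,-0.11],0.0,0.3],[[0.06,-0.03,-0.13],0.0,0.3],[[0.12,-0.06,-0.13],0.0,0.3]]' 20;python3 -m pendant '[[[0.06,-0.02,0],0.0,0.3],[[0.12,-0.04,0],0.0,0.3],[[0.18,-0.06,0],0.0,0.3],[[0.22,-0.06,0],0.0,0.3],[[0.22,-0.06,0],0.0,0.3]]' 20
python3 - <<'E'
from ov import *
ov([.5185,-.0869,-.064],[.5190,-.0872,-.063],'pics/28.png',.010)
for n in("scene","top"):
    c=camera(n);cv2.imwrite(f'pics/29{n}.png',c["image"])
    crop(c["image"],*((270,195,90,95) if n=="scene" else (310,165,80,75)),7,f'pics/30{n}.png')
    for l in("small_lug","mid_lug","oil","pendant"): print(n,l,[(r["point"],round(r["p"],2)) for r in recognise(c,l)[:2]])
E
```

```text
clock: 31.82
tcp_pos: [0.516, -0.0848, 0.0647]
ee_rot: [-2.293, -2.147, 0.001]
wrist_force: [0.9, -0.1, -0.2]
opening: 0.0554
clock 31.825 tcp [ 0.516  -0.0848  0.0647] toolx [ 0.066  0.998 -0.   ] tooly [ 0.998 -0.066 -0.001] z [-8.e-04  0.e+00 -1.e+00] open 0.0554 F [ 0.9 -0.1 -0.2] q7 1.7 q [-0.09  0.46  0.2   2.01 -0.14  0.69  1.7 ]
clock: 32.45
tcp_pos: [0.4695, 0.0288, 0.1965]
ee_rot: [2.294, 2.143, 0.006]
wrist_force: [1.5, 0.8, -0.3]
opening: 0.0552
clock: 33.08
tcp_pos: [0.4228, 0.2551, 0.1947]
ee_rot: [-2.287, -2.153, -0.002]
wrist_force: [-0.1, -1.4, -0.4]
opening: 0.0557
scene small_lug [([0.5149, -0.083, 0.0498], 0.59)]
scene mid_lug [([0.5658, -0.0968, 0.0506], 0.53)]
scene oil [([0.4813, -0.1398, 0.0317], 0.73), ([0.5584, -0.3785, 0.0668], 0.66)]
scene pendant [([0.4744, 0.5137, 0.0329], 0.77)]
top small_lug [([0.5142, -0.0814, 0.0418], 0.73)]
top mid_lug [([0.5627, -0.0783, 0.039], 0.74)]
top oil [([0.4862, -0.0659, 0.0213], 0.68), ([0.5627, -0.3555, 0.0681], 0.64)]
top pendant [([0.494, 0.5314, 0.0283], 0.56), ([0.5147, -0.0821, 0.0441], 0.53)]
```

View pics/28.png

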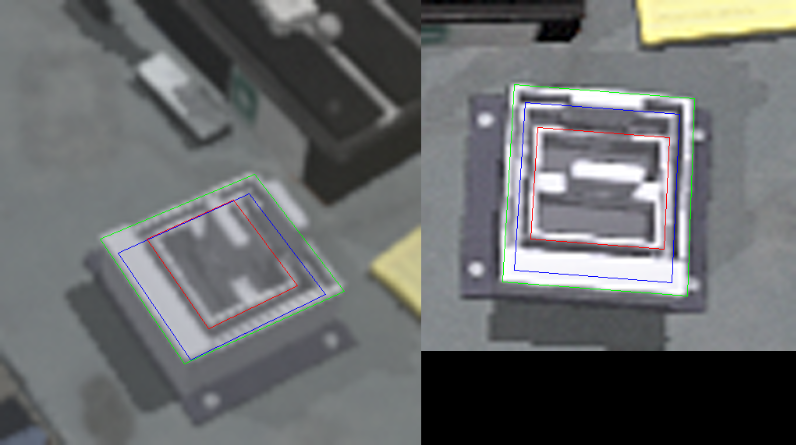

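View pics/30scene.png

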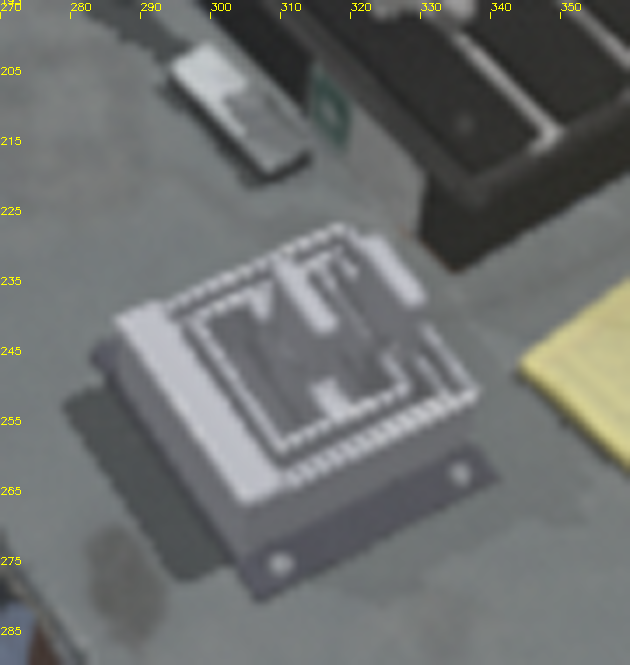

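View pics/30top.png

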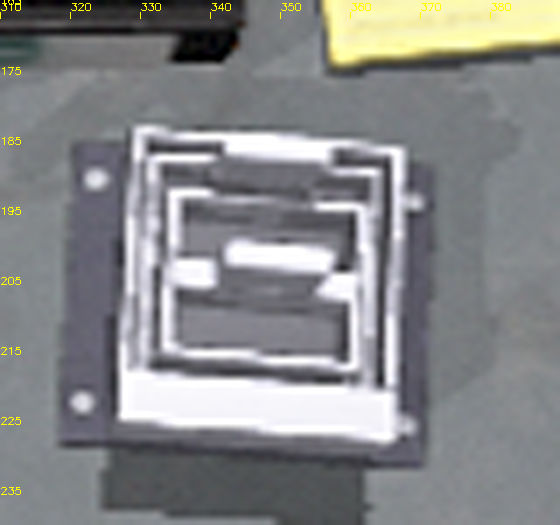

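Run:
```python
from fit import *
c=camera("top");b=camera("scene")
for c,o,k,s,m in ((c,[310,165],7,(279,256),(280,148)),(b,[270,195],7,(309,298),(388,268))):
    S=back(c,np.array([s])/k+o,.102)[0];Q=back(c,np.array([m])/k+o,.088)[0];d=S-Q;a=-.064
    f=lambda d:(d[0]*np.cos(a)+d[1]*np.sin(a),-d[0]*np.sin(a)+d[1]*np.cos(a))
    print("small-mid",f(d),"mid-large",f(Q-[.5165 if k and c["cx"]>280 else .5209,-.0867,0]))
s=sense();print(s["wrist_force"])
```

```text
small-mid (np.float64(-0.048894698047975034), np.float64(-0.00012211835870650943)) mid-large (np.float64(0.050692646443688344), np.float64(0.0007520048759088681))
small-mid (np.float64(-0.047248496474812336), np.float64(-0.0050865335254670725)) mid-large (np.float64(0.04833617423703415), np.float64(0.0020088696351118814))
[-0.06173509  0.70630631  0.09563973]
```

All the measurements are within limits and the arm is clear, so I'm handing the job in.

Run:
```python
from station import *
print(finish_job())
```

```text
the job is handed in; nothing more can be done
None
```

The middle pan is flat on the large pan's floor with its front edge under the lip, and the smallest pan is flat inside it with the lugs parallel. I handed the job in at about 34 s of the 64 s limit. `finish_job` gives no verdict, so the result rests on my own checks.

**How it went in:** The tool can only point straight down. So I gripped the middle pan's lug across its width and pushed its front wall against the outside of the large pan. That swung it to about 27° in the fingers. I then slid the front edge under the lip, laid the pan flat and released it. The smallest pan was lowered upright by its lug and released once it touched the middle pan's floor.

**Last checks:**

| Measure | Top camera | Scene camera | Limit |
|---|---|---|---|
| Middle lug, +x from large pan centre | 51 mm | 48 mm | 40 to 58 mm |
| Middle lug, sideways | 1 mm | 2 mm | ±10 mm |
| Smallest lug, before the middle lug | 49 mm | 47 mm | 40 to 66 mm |
| Smallest lug, sideways | 0 mm | 5 mm | ±10 mm |

- **Height:** both pans came down on the floor at the expected gripper height, to within about 0.5 mm. I judged flatness from that and the pictures.
- **Forces:** the largest wrist force I read was 42 N, when I pressed the middle pan down at the end. During the tilting push it was about 20 N. I only read the force at the end of each call, so brief peaks in between were not seen.

**Disagreements:**
- **Cameras:** the two cameras differ by about 4 mm in absolute x, and by 5 mm on the smallest lug's sideways position.
- **Recogniser:** its top guess for the oil bottle in the last pictures was wrong, landing on the pans. Its second guess was within 3 mm of the bottle's starting position.
- **Pendant:** one camera put the pendant about 4 mm from its starting position. The other showed it 20 mm off in x, which I took as a recogniser error because the arm never went near it; I did not check it further.

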